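Seat the resonator sphere in the test well and hold the loupe over it in focus

ROBOT

A 6-joint arm with a two-finger parallel gripper is mounted at the origin on the work surface. World frame = base frame: x ahead of the robot, y to its left, z up, the work surface at z = 0. Lengths are in m, angles in degrees, forces in N, time in s.
With the tool pointing down it reaches from about 0.375 to 0.9 m from the base axis. Payload 3.1 kg.
Tool frame: the origin (TCP) lies on the centre line of the jaws, within the pads' length; the fingertips stand 22 mm ahead of it and the grasp point (between the pads) lies 3 mm ahead of it; y points along the fingers, z is the direction in which the jaws open and shut, and the axes are right-handed (so a half turn about y gives the same grasp; the last joint's range is limited). The gripper opens to 87 mm and grips with 3 to 60 N. Pads are 19 mm wide; open, the fingers measure 117 mm over their backs; the gripper's body (75 mm by 190 mm) begins 51 mm behind the grasp point.
Start: joints at [-10.227, 30.224, 82.088, -0, 67.689, -10.227], TCP at [0.625, 0, 0.21] pointing down, gripper open.
Joint ranges: [-176.69, 176.69], [-43.24, 126.21], [12.49, 139.97], [-82, 262], [0, 151.66], [-163.58, 163.58]. Speed limits (degrees/s): [159.86, 159.86, 180, 180, 180, 180].

INTERFACE

Orientations are given as a 3x3 rotation matrix whose columns are the frame's x, y, z axes.
In Python, from rig import bot gives the robot as it stands.
- The arm moves only by the tool jog_arm, never from a script. Its argument "motion" is one flat list of numbers, 6 for each row, row after row: the shift along the tool's x, y, z in mm, then the turn, a rotation vector about the tool's x, y, z in degrees. A call has 1 to 20 rows; each row is the pose to reach, as a shift and turn from the pose commanded when the call began, along the tool's axes at that moment; what a row does not reach only later rows make up. A row lasts 1/8 s, in which the tool goes at most 62.5 mm and 10.7 degrees, less where a joint would pass 70% of its speed; a pose out of reach is approached as far as the arm can. A call with a gripper value outside its range is refused whole. "gripper" is the opening, from 0 (shut) to 1 (fully open), set as the call begins (left out, the last holds). The fingers move at their own pace and stop on an object; the grip force is fixed at half the most. Time passes only in rows, so rows that repeat a pose let the fingers close. It gives the time, the measured TCP pose, the force and the opening at its end, in the units of the state.
- bot.read_state(): the state, without advancing time (a new reading comes with each control period).
- bot.capture(name): name is "scene" or "side" or "wrist"; returns (picture, depth): 384x512x3 uint8, red, green, blue; 384x512 float32, m along the optical axis (not along the pixel's ray), 0 where there is no reading.
- bot.get_calibration(name): a dict with "mtx" (3x3 intrinsics, pixels), "k1" (the pictures are not rectified: a ray, as slopes to the right and down, at radius r is drawn at 1 + k1 r^2 times it, then the intrinsics apply), "pose" (4x4, takes a point from camera to world coordinates); the wrist camera has in their place "hand_eye" (4x4, takes a point from camera to tool coordinates, whose origin is the TCP and whose axes are the tool frame's). Camera axes: x right, y up, looking along -z (the intrinsics and any distortion apply to the point x, -y, -z); pixel columns grow to the right and rows downward; lengths in m; the calibration is good to about 2 mm. A picture is of the moment at which its call begins: read the wrist's pose just before it. get_calibration takes no time and is no camera call.
- bot.hand_in(): hands the job in, once; it reports no verdict.
The state is a dict: "time_s": time; "joint_positions": joint angles; "qvel": joint speeds; "tau": joint torques, N m; "position": TCP position; "tcp_rot": TCP orientation; "force": force on the tool from outside, world axes, zero at the start; "moment": the same for the moment, N m; "opening": opening from 0.0 (shut) to 1.0 (fully open).
Only numpy, scipy, OpenCV 4.12 (cv2) and the standard library are available. Lean on these libraries where they do the work, as an engineer would, in place of code of your own. Each camera call takes 0.05 s, during which the arm holds its last target.

TASK

Take the blue ceramic resonator sphere from its stand, lower it gently (do not drop it) onto the brass seat in the middle of the deep grey test well and let go of it. Then pick up the loupe by its handle and hold it level with its lens straight above the blue sphere, the lens at the height of the red focus collar on the post, touching neither well nor post; finish while still holding it there, motionless. Leave the collar, the other spheres, the brass connector and the red plug where they are.

Things in the scene. Friction and masses are not known exactly. Their poses are not given: they have to be found in the camera images.
- ball_blue: Blue ceramic sphere, 34 mm diameter, about 60 g. Origin at its centre; its orientation means nothing. It starts on one of the three pillars of the stand.
- ball_white: White sphere like the blue one, 34 mm, on another pillar; leave it. Origin at its centre.
- ball_amber: Orange sphere like the blue one, 34 mm, on the remaining pillar; leave it. Origin at its centre.
- stand: Fixed wooden base 250 mm (its x) x 60 mm (y) x 8 mm with three black pillars 30 mm in diameter, rising to 28 mm above the bench, 85 mm apart along x (at -85, 0, +85 mm). A sphere on a pillar has its centre 40 mm above the bench. Origin: underside centre.
- station: Fixed test station. Origin on the bench under the axis of the round grey well. Well: 160 mm outside, 150 mm inside diameter, inner floor 15 mm and rim 70 mm above the bench, open on top. Base plate 10 mm thick, from -85 to +175 mm along its x, 170 mm wide. Steel focus post 10 mm in diameter at x = +125 mm, top 195 mm above the bench.
- seat (a point): Centre of the mouth of the brass seat, a ring 30 mm outside and 24 mm inside diameter standing on the well's floor on its axis, mouth 30 mm above the bench (15 mm above the well's floor). A sphere resting in it has its centre 12 mm above this point, and settles into the middle if set down a few mm off.
- focus_mark (a point): Centre of the red collar (24 mm diameter, 10 mm tall) on the focus post; its height, 130 to 180 mm above the bench, is the focal height for the middle of the loupe's lens. Axes as the station's. It slides up and down the post when pushed with about 4 N; leave it.
- loupe: Loupe lying flat on the bench, about 120 g, its z up. Straight black handle, 18 mm wide (its y) and 28 mm tall, from -55 to +45 mm along its x; steel lens ring 60 mm in diameter and 12 mm tall at +x, centre at x = +90 mm. Origin on the underside, below the middle of the grip; the centre of mass lies within 5 mm of it in x.
- loupe_grip (a point): Point to grip on the loupe's handle, on its centre line, 18 mm above its underside. Axes as the loupe's.
- lens_center (a point): Centre of the loupe's lens: 90 mm along +x of the loupe from its origin and 6 mm above its underside. Axes as the loupe's.
- adapter: Small brass connector standing upright, 22 mm diameter, 34 mm tall; leave it. Origin: underside centre.
- plug: Small red plug standing upright, 18 mm diameter, 46 mm tall; leave it. Origin: underside centre.
Not all that is in view belongs to the job. There is more than one size of the loupe; the job needs the smallest.

How it is judged:
By the outcome, as a careful person would: the job done as asked, in the order asked, and still so for the second after the job is handed in, while the arm keeps its last pose, push and grip.
It also fails if it takes over 53 s, if anything falls off the work surface, if the arm or the gripper's body presses on something with over 40 N, if the wrist force passes 120 N, or if a joint passes its speed limit or range.

## Working session

There is one attempt and no reset: what is moved stays moved. The work goes in short steps, Python scripts to look and compute and a tool call to move; the robot and the scene stay as the last step left them, time stands still between calls to the robot, and variables do not carry over. Pictures are saved under pics/ and viewed, and the job is handed in when it is done.

Besides the shell and the picture viewer there is one more tool, called after "Request:" by a JSON object that holds its "fn" and its "kwargs", one argument or row to a line. jog_arm: Moves the arm, as the interface text tells. Its arguments: {"type":"object","properties":{"motion":{"type":"array","items":{"type":"number"}},"gripper":{"type":"number"}},"required":["motion"]}

```bash
ls; mkdir -p pics
python3 - <<'E'
from rig import bot
import cv2,numpy as np
s=bot.read_state();print(s)
for n in ["scene","side","wrist"]:
    p,d=bot.capture(n);cv2.imwrite(f"pics/{n}0.png",p[:,:,::-1]);np.savez(f"pics/{n}0.npz",p=p,d=d)
    c=bot.get_calibration(n);print(n,{k:np.round(v,4).tolist() for k,v in c.items()})
E
```

```text
pics
{'time_s': 0.0, 'joint_positions': array([-1.02269330e+01,  3.02789173e+01,  8.21568108e+01, -1.68603224e-03,
        6.76873043e+01, -1.02274596e+01]), 'qvel': array([ 0.01623505, -0.04234515,  0.02762199, -0.01932625,  0.01618927,
        0.02358468]), 'tau': array([-5.45745443e-04, -4.40045428e+01, -1.76593530e+01,  6.32597599e-02,
        5.83207863e-02, -1.53719384e-04]), 'position': array([6.24245324e-01, 1.60796323e-04, 2.09369813e-01]), 'tcp_rot': array([[ 2.00160246e-05, -2.11803537e-03,  9.99997757e-01],
       [-9.99999937e-01,  3.54459658e-04,  2.07668280e-05],
       [-3.54502847e-04, -9.99997694e-01, -2.11802815e-03]]), 'force': array([ 0.18812535, -0.11805438, -0.63923363]), 'moment': array([-0.02781575, -0.01944611,  0.02038841]), 'opening': 0.9995409390820919}
scene {'mtx': [[391.8202, 0.0, 253.4828], [0.0, 391.8202, 190.6227], [0.0, 0.0, 1.0]], 'k1': -0.0539, 'pose': [[-0.4458, -0.5465, 0.709, 1.241], [0.8951, -0.2732, 0.3522, 0.4028], [0.0013, 0.7917, 0.611, 0.753], [0.0, 0.0, 0.0, 1.0]]}
side {'mtx': [[390.7688, 0.0, 258.4305], [0.0, 390.7688, 191.9555], [0.0, 0.0, 1.0]], 'k1': -0.1297, 'pose': [[-0.9876, 0.1116, -0.1104, 0.3312], [-0.1554, -0.594, 0.7893, 1.0173], [0.0225, 0.7967, 0.604, 0.8684], [0.0, 0.0, 0.0, 1.0]]}
wrist {'mtx': [[287.1007, 0.0, 261.7197], [0.0, 287.1007, 193.5548], [0.0, 0.0, 1.0]], 'k1': -0.04, 'hand_eye': [[-0.0018, -0.9538, -0.3005, -0.0835], [0.0005, 0.3005, -0.9538, -0.1744], [1.0, -0.0019, -0.0, -0.0009], [0.0, 0.0, 0.0, 1.0]]}
```

View pics/scene0.png

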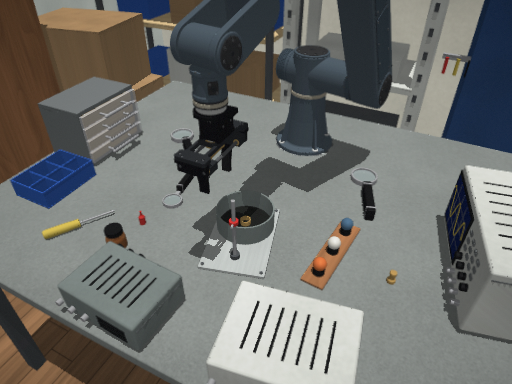

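View pics/side0.png

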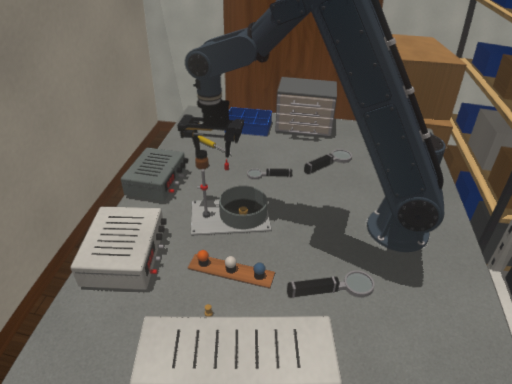

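View pics/wrist0.png

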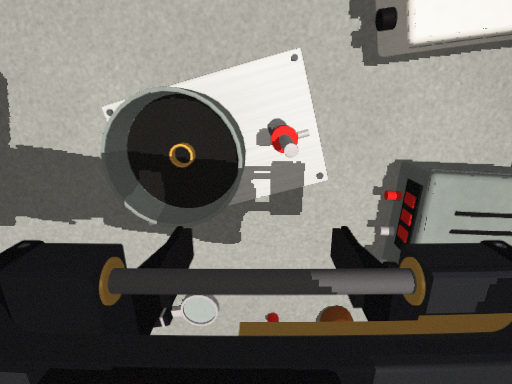

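The scene view shows the blue ball at (346,224), seat at (246,221) and collar at (234,222). There are three loupes, with lenses at (182,135), (172,200) and (364,177). Next I'll measure all of these.

```bash
cat > h.py <<'E'
import numpy as np,cv2
from rig import bot
def cam(n,state=None):
    c=bot.get_calibration(n)
    if n=="wrist":
        T=np.eye(4);T[:3,:3]=state["tcp_rot"];T[:3,3]=state["position"];P=T@c["hand_eye"]
    else: P=c["pose"]
    return c["mtx"],c["k1"],np.array(P)
def rays(C,uv):
    K,k1,P=C;uv=np.atleast_2d(np.asarray(uv,float))
    d=np.stack([(uv[:,0]-K[0,2])/K[0,0],(uv[:,1]-K[1,2])/K[1,1]],1)
    s=d.copy()
    for _ in range(30): s=d/(1+k1*(s**2).sum(1,keepdims=True))
    v=np.c_[s[:,0],-s[:,1],-np.ones(len(s))]
    return P[:3,3],v@P[:3,:3].T   # scaled so unit depth
def onz(C,uv,z):
    o,v=rays(C,uv);t=(z-o[2])/v[:,2];return o+v*t[:,None]
def dep(C,uv,d):
    o,v=rays(C,uv);uv=np.atleast_2d(uv).astype(int);return o+v*d[uv[:,1],uv[:,0]][:,None]
def proj(C,X):
    K,k1,P=C;X=np.atleast_2d(X);q=(X-P[:3,3])@P[:3,:3];s=np.c_[q[:,0],-q[:,1]]/-q[:,2:3]
    s=s*(1+k1*(s**2).sum(1,keepdims=True));return s*K[0,0]+[K[0,2],K[1,2]]
def tri(L):
    A=np.zeros((3,3));b=np.zeros(3)
    for C,uv in L:
        o,v=rays(C,uv);v=v[0]/np.linalg.norm(v[0]);M=np.eye(3)-np.outer(v,v);A+=M;b+=M@o
    X=np.linalg.solve(A,b);
    return X,[float(np.linalg.norm(np.cross(X-rays(C,uv)[0],rays(C,uv)[1][0]/np.linalg.norm(rays(C,uv)[1][0])))) for C,uv in L]
def load(n,i):
    f=np.load(f"pics/{n}{i}.npz");return f["p"],f["d"]
def blob(mask,near=None,rad=40):
    n,l,st,ce=cv2.connectedComponentsWithStats(mask.astype(np.uint8))
    return [(ce[i].round(1).tolist(),int(st[i,4]),st[i,:4].tolist()) for i in range(1,n) if st[i,4]>8 and (near is None or np.hypot(*(ce[i]-near))<rad)]
E
python3 - <<'E'
from h import *
S=dict(time=0,tcp_rot=bot.read_state()["tcp_rot"],position=bot.read_state()["position"])
for n in ["scene","side","wrist"]:
    p,d=load(n,0);C=cam(n,S);hsv=cv2.cvtColor(p,cv2.COLOR_RGB2HSV);H,Sa,V=[hsv[...,i].astype(int) for i in range(3)]
    print(n,"depth zeros",(d==0).mean())
    print(" blue",blob((H>95)&(H<112)&(Sa>110)&(V>40),None)[:10])
    print(" red",blob(((H<4)|(H>175))&(Sa>180)&(V>90)))
    print(" orange",blob((H>4)&(H<12)&(Sa>180)&(V>90)))
    print(" brass",blob((H>14)&(H<24)&(Sa>120)&(V>90)))
# heights map: crops
def up(n,x0,y0,w,h,name,k=6):
    p,_=load(n,0);cv2.imwrite(name,cv2.resize(p[y0:y0+h,x0:x0+w,::-1],None,fx=k,fy=k,interpolation=cv2.INTER_CUBIC))
up("side",235,140,130,50,"pics/c1.png");up("side",275,260,110,50,"pics/c2.png",7);up("scene",150,120,80,95,"pics/c3.png")
E
```

```text
scene depth zeros 0.0042877197265625
 blue [([144.7, 6.8], 721, [117, 0, 53, 19]), ([279.7, 15.2], 145, [274, 0, 10, 30]), ([486.2, 83.5], 7104, [442, 0, 70, 153]), ([158.5, 60.3], 486, [149, 46, 20, 30]), ([53.3, 177.8], 2947, [10, 149, 86, 60])]
 red [([445.1, 63.9], 30, [442, 57, 7, 16]), ([141.6, 218.6], 45, [139, 211, 6, 13]), ([233.2, 221.9], 45, [229, 218, 10, 8])]
 orange [([318.9, 264.6], 80, [313, 257, 13, 14])]
 brass [([245.3, 220.6], 77, [241, 216, 10, 10]), ([391.5, 277.2], 83, [387, 271, 10, 13])]
side depth zeros 0.004124959309895833
 blue [([505.5, 2.7], 82, [495, 0, 17, 8]), ([496.2, 56.3], 331, [485, 45, 27, 31]), ([251.2, 121.1], 453, [229, 107, 42, 28]), ([463.3, 175.7], 19, [461, 173, 6, 6]), ([470.1, 198.3], 392, [459, 180, 23, 40]), ([458.3, 186.2], 13, [457, 183, 4, 7])]
 red []
 orange [([202.0, 254.6], 61, [198, 251, 9, 8])]
 brass [([424.4, 50.4], 1298, [393, 35, 74, 31]), ([438.1, 122.1], 188, [424, 117, 29, 14]), ([200.1, 137.3], 15, [198, 135, 7, 7]), ([209.2, 143.6], 27, [203, 141, 12, 6]), ([242.3, 211.0], 29, [239, 208, 9, 6]), ([207.4, 307.3], 29, [205, 305, 6, 6]), ([207.8, 313.7], 21, [205, 312, 7, 4])]
wrist depth zeros 0.0041046142578125
 blue []
 red [([282.2, 136.0], 347, [271, 126, 27, 27]), ([392.8, 195.0], 148, [384, 191, 18, 9]), ([409.5, 199.5], 122, [404, 192, 12, 16]), ([406.0, 216.8], 121, [401, 209, 11, 17]), ([402.2, 233.3], 114, [397, 225, 11, 18]), ([272.4, 317.6], 78, [268, 313, 10, 9])]
 orange [([345.0, 319.5], 13, [340, 319, 10, 2])]
 brass [([181.5, 154.0], 291, [169, 143, 26, 24]), ([108.2, 281.1], 548, [99, 257, 25, 48]), ([415.1, 280.8], 549, [401, 257, 24, 48]), ([382.6, 325.8], 3894, [239, 313, 273, 22])]
```

View pics/c1.png

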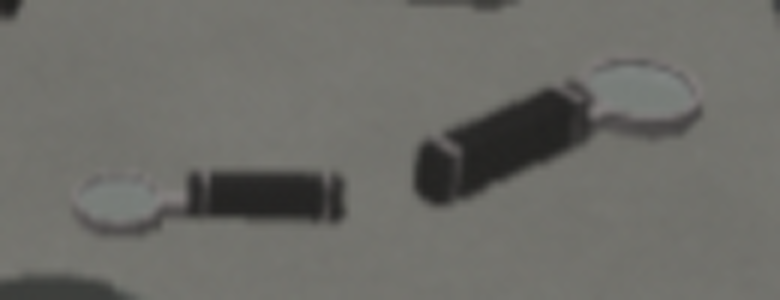

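View pics/c2.png

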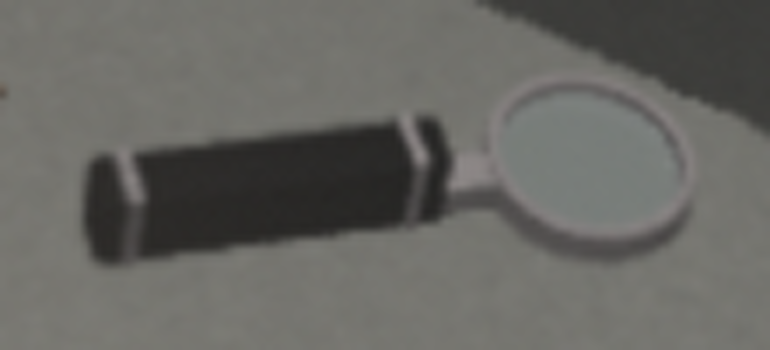

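Run:
```python
from h import *
C=cam("side")
for n,l,r,h in [("A",(247,173.5),(262.5,174),(292.5,172.5)),("B",(332.3,155),(352,156),(304.5,169.5)),("C",(345,280),(374,284.5),(287,289))]:
    P=onz(C,[l,r],.012);Q=onz(C,[h],.014);m=P.mean(0)
    print(n,"diam",np.linalg.norm(P[0]-P[1]),"lens",m,"end",Q,"len to lens centre",np.linalg.norm(m-Q))
S=bot.read_state();W=cam("wrist",S);Sc=cam("scene")
# balls via both views
for n,a in dict(blue=((346.5,224),(259.5,269)),white=((334,244),(231,262.5)),amber=((319,264.6),(202.5,256.5))).items():
    print(n,tri([(Sc,a[0]),(C,a[1])]),onz(Sc,[a[0]],.04),onz(C,[a[1]],.04))
print("seat",onz(Sc,[(245.5,220.8)],.03),onz(C,[(242.5,210.8)],.03),onz(W,[(181.5,154)],.03))
print("collar",tri([(Sc,(233.5,222)),(C,(204,187))]),tri([(Sc,(233.5,222)),(C,(204,187)),(W,(284,139))]))
print("adapter",onz(Sc,[(391.5,277)],.017))
print("plug",onz(Sc,[(141.6,218)],.023))
```

```text
A diam 0.05995823798557201 lens [ 0.51986091 -0.2141954   0.012     ] end [[ 0.37642666 -0.24748605  0.014     ]] len to lens centre 0.14726048435687164
B diam 0.08361156976642256 lens [ 0.18052298 -0.41785793  0.012     ] end [[ 0.33143777 -0.27755482  0.014     ]] len to lens centre 0.20606852753820118
C diam 0.08256366224687711 lens [0.13993482 0.2641658  0.012     ] end [[0.34143581 0.32281651 0.014     ]] len to lens centre 0.20987271428704754
blue (array([0.42505371, 0.28013678, 0.03274126]), [7.290263909834742e-05, 7.290263909837416e-05]) [[0.43319951 0.28131509 0.04      ]] [[0.4242627  0.28662868 0.04      ]]
white (array([0.51009972, 0.27068891, 0.03101851]), [0.0015636702683404812, 0.001563670268340355]) [[0.52070245 0.27359875 0.04      ]] [[0.50771466 0.27681888 0.04      ]]
amber (array([0.59602286, 0.26067185, 0.03134088]), [0.00043410302942509363, 0.00043410302942500326]) [[0.60337523 0.26201815 0.04      ]] [[0.59339498 0.26901975 0.04      ]]
seat [[0.53319806 0.02690088 0.03      ]] [[0.52056588 0.03440061 0.03      ]] [[0.52335537 0.02354618 0.03      ]]
collar (array([0.6422731 , 0.0523435 , 0.12481336]), [0.0002797351246565777, 0.000279735124656729]) (array([0.64270716, 0.05289792, 0.12523644]), [0.0002031861210948321, 0.0007416669534077108, 0.000644199707315714])
adapter [[0.54312725 0.42803614 0.017     ]]
plug [[ 0.64685511 -0.24282482  0.023     ]]
```

Run:
```python
from h import *
def up(n,x0,y0,w,h,name,k=6):
    p,_=load(n,0);cv2.imwrite(name,cv2.resize(p[y0:y0+h,x0:x0+w,::-1],None,fx=k,fy=k,interpolation=cv2.INTER_CUBIC))
up("side",180,155,100,85,"pics/c4.png",7);up("scene",190,180,180,110,"pics/c5.png",4);
```

```text
(no output)
```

View pics/c4.png

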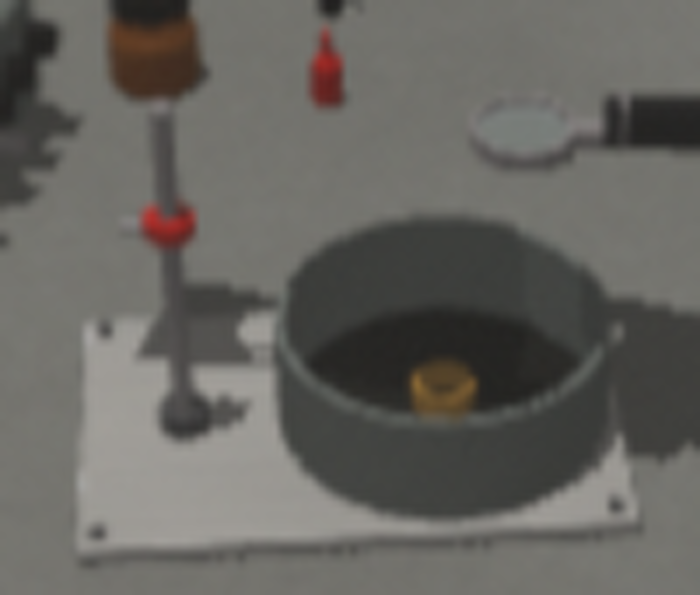

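View pics/c5.png

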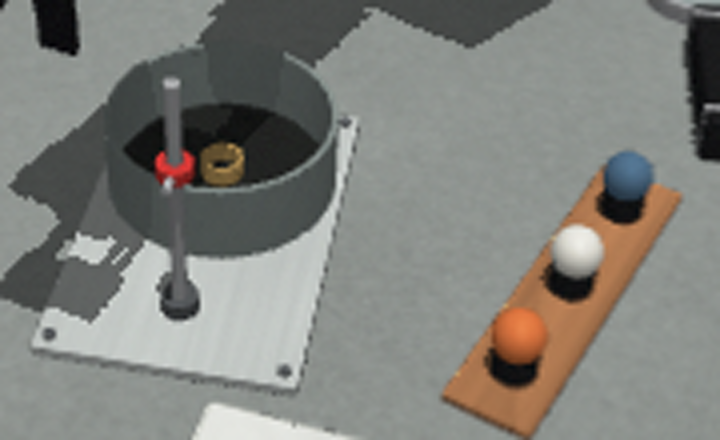

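Run:
```python
from h import *
S=bot.read_state()
pts={"scene":[(300,330),(200,150),(380,230),(420,250),(100,240),(250,300),(260,190)],"side":[(330,240),(260,300),(300,210),(290,150),(150,200),(160,330),(240,190)],"wrist":[(40,50),(60,250),(250,30),(330,80),(340,200),(280,60)]}
for n in pts:
    p,d=load(n,0);C=cam(n,S)
    X=dep(C,pts[n],d)
    print(n,np.c_[np.array(pts[n]),X.round(4)].tolist())
for n,uv in [("scene",[(346,224),(334,244),(319,264)]),("side",[(259,268),(231,262),(203,256)])]:
    _,d=load(n,0); print(n,dep(cam(n),uv,d).round(4).tolist())
```

```text
scene [[300.0, 330.0, 0.8238, 0.2945, 0.0942], [200.0, 150.0, 0.6398, -0.0262, 0.3019], [380.0, 230.0, 0.3667, 0.3659, -0.003], [420.0, 250.0, 0.399, 0.4795, -0.0012], [100.0, 240.0, 0.7499, -0.3089, -0.0019], [250.0, 300.0, 0.8024, 0.1774, 0.091], [260.0, 190.0, 0.3523, -0.0156, -0.0023]]
side [[330.0, 240.0, 0.2247, 0.0892, -0.0025], [260.0, 300.0, 0.4105, 0.3597, -0.0026], [300.0, 210.0, 0.3312, -0.0427, -0.0011], [290.0, 150.0, 0.4031, -0.4483, -0.0059], [150.0, 200.0, 0.8669, -0.0032, -0.004], [160.0, 330.0, 0.5739, 0.6191, 0.1978], [240.0, 190.0, 0.5455, -0.0504, 0.0508]]
wrist [[40.0, 50.0, 0.345, 0.1506, -0.0001], [60.0, 250.0, 0.5574, 0.0381, 0.3017], [250.0, 30.0, 0.6087, 0.1693, -0.0014], [330.0, 80.0, 0.7084, 0.1124, 0.0016], [340.0, 200.0, 0.7341, -0.0466, -0.0002], [280.0, 60.0, 0.6449, 0.134, 0.0106]]
scene [[0.442, 0.2814, 0.0473], [0.5267, 0.2747, 0.046], [0.6089, 0.263, 0.0482]]
side [[0.4251, 0.292, 0.0499], [0.5064, 0.2822, 0.0481], [0.5896, 0.275, 0.049]]
```

Request:
{"fn": "jog_arm", "kwargs": {
  "motion": [0, -30, 0, 0, 0, 0, 0, -60, 0, 0, 0, 0, -28, -60, -20, 0, -8, 0, -57, -60, -39, 0, -17, 0, -85, -60, -59, 0, -25, 0, -113, -60, -79, 0, -33, 0, -141, -60, -98, 0, -42, 0, -170, -60, -118, 0, -50, 0, -198, -60, -138, 0, -58, 0, -226, -50, -158, 0, -67, 0, -255, -30, -177, 0, -75, 0, -283, 0, -197, 0, -83.5, 0, -283, 0, -197, 0, -83.5, 0, -283, 0, -197, 0, -83.5, 0]
}}

```text
time_s: 1.9
position: [0.4288, 0.2829, 0.2107]
tcp_rot: [[0.993, 0.001, 0.114], [-0.114, -0.0, 0.993], [0.001, -1.0, 0.0]]
force: [0.4, 0.4, 0.4]
opening: 1.003
```

```bash
cat > cap.py <<'E'
import sys
from h import *
import pickle
i=sys.argv[1]
s=bot.read_state();pickle.dump(s,open(f"pics/s{i}.pkl","wb"))
for n in sys.argv[2:]:
    p,d=bot.capture(n);cv2.imwrite(f"pics/{n}{i}.png",p[:,:,::-1]);np.savez(f"pics/{n}{i}.npz",p=p,d=d)
print(s["time_s"],s["position"].round(4),s["tcp_rot"].round(4).tolist(),s["joint_positions"].round(1),s["force"].round(2),s["opening"])
E
python3 cap.py 1 wrist
```

```text
1.9 [0.4288 0.2829 0.2107] [[0.9935, 0.0012, 0.114], [-0.114, -0.0001, 0.9935], [0.0012, -1.0, 0.0]] [ 21.   21.6  97.9  -0.   60.4 -62.5] [0.36 0.37 0.39] 1.0031355434970248
```

View pics/wrist1.png

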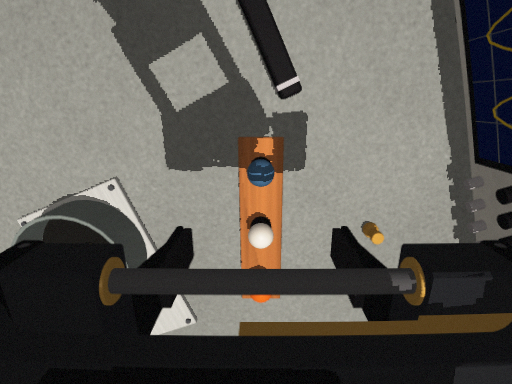

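Run:
```python
from h import *
import pickle
s=pickle.load(open("pics/s1.pkl","rb"));p,d=load("wrist",1);C=cam("wrist",s)
hsv=cv2.cvtColor(p,cv2.COLOR_RGB2HSV).astype(int)
m=(hsv[...,0]>90)&(hsv[...,0]<125)&(hsv[...,1]>60)&(hsv[...,2]>15);m[:140]=0;m[210:]=0;m[:,:230]=0;m[:,290:]=0
ys,xs=np.nonzero(m);print(len(xs),cv2.minEnclosingCircle(np.c_[xs,ys].astype(np.float32)))
c,r=cv2.minEnclosingCircle(np.c_[xs,ys].astype(np.float32))
X=onz(C,[c],.04);print(X, "depth top",dep(C,[c],d))
w=(hsv[...,1]<60)&(hsv[...,2]>110);w[:220]=0;w[255:]=0;w[:,:242]=0;w[:,280:]=0
ys,xs=np.nonzero(w);c2,r2=cv2.minEnclosingCircle(np.c_[xs,ys].astype(np.float32));X2=onz(C,[c2],.04);print(c2,r2,X2,np.linalg.norm(X2-X))
R=s["tcp_rot"];print("tool shift mm",R.T@(X[0]-s["position"])*1e3)
cv2.imwrite("pics/c6.png",cv2.resize(p[140:250,220:300,::-1],None,fx=5,fy=5))
```

```text
566 ((260.46429443359375, 172.0), 13.768637657165527)
[[0.42564033 0.28227716 0.04      ]] depth top [[0.42191997 0.28276917 0.05595441]]
(260.23077392578125, 235.3076934814453) 12.434306144714355 [[0.51077512 0.27223967 0.04      ]] 0.08572445770313333
tool shift mm [ -3.22491364 170.72386244  -1.02471398]
```

View pics/c6.png

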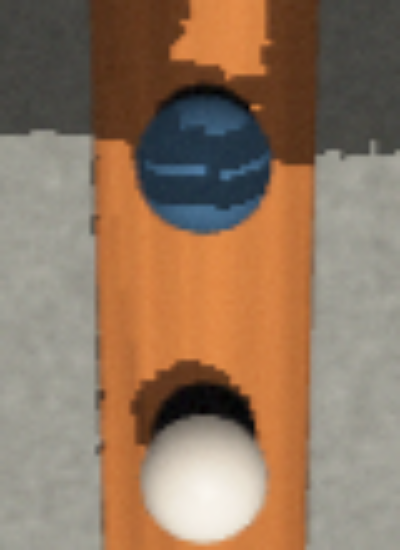

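The blue ball is at (260,172) in the wrist view, clear on both jaw sides. I'll descend with the jaws across the stand.

Request:
{"fn": "jog_arm", "kwargs": {
  "motion": [-2, 40, -1, 0, 0, 0, -2, 80, -1, 0, 0, 0, -2, 120, -1, 0, 0, 0, -2, 150, -1, 0, 0, 0, -2, 167, -1, 0, 0, 0, -2, 167, -1, 0, 0, 0, -2, 167, -1, 0, 0, 0]
}}

```text
time_s: 2.82
position: [0.4275, 0.2822, 0.0444]
tcp_rot: [[0.993, 0.002, 0.114], [-0.114, 0.001, 0.993], [0.002, -1.0, 0.001]]
force: [-0.2, -0.3, 0.1]
opening: 1.001
```

Request:
{"fn": "jog_arm", "kwargs": {
  "motion": [0, 0, 0, 0, 0, 0, 0, 0, 0, 0, 0, 0, 0, 0, 0, 0, 0, 0, 0, 0, 0, 0, 0, 0, 0, 0, 0, 0, 0, 0, 0, 0, 0, 0, 0, 0, 0, 0, 0, 0, 0, 0, 0, 0, 0, 0, 0, 0],
  "gripper": 0
}}

```text
time_s: 3.82
position: [0.4258, 0.2823, 0.0433]
tcp_rot: [[0.994, -0.0, 0.113], [-0.113, -0.0, 0.994], [-0.0, -1.0, -0.0]]
force: [-0.0, -0.1, 0.9]
opening: 0.174
```

```bash
python3 cap.py 2 wrist scene side
```

```text
3.825 [0.4258 0.2823 0.0433] [[0.9936, -0.0001, 0.1132], [-0.1132, -0.0001, 0.9936], [-0.0001, -1.0, -0.0001]] [ 21.   37.2 106.   -0.   36.9 -62.5] [-0.02 -0.11  0.93] 0.17367395229414093
```

View pics/side2.png

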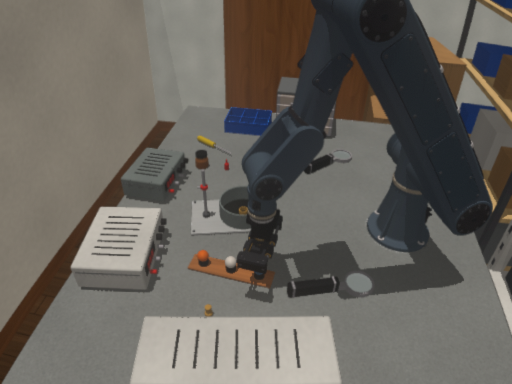

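View pics/wrist2.png

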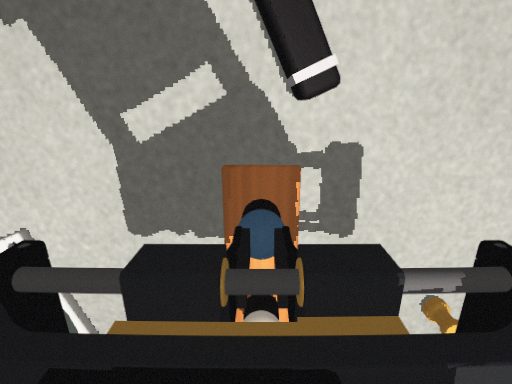

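Run:
```python
from h import *
def up(n,x0,y0,w,h,name,k=6,i=2):
    p,_=load(n,i);cv2.imwrite(name,cv2.resize(p[y0:y0+h,x0:x0+w,::-1],None,fx=k,fy=k,interpolation=cv2.INTER_CUBIC))
up("side",190,200,120,95,"pics/c7.png",6);up("scene",290,170,130,120,"pics/c8.png",5)
```

```text
(no output)
```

View pics/c7.png

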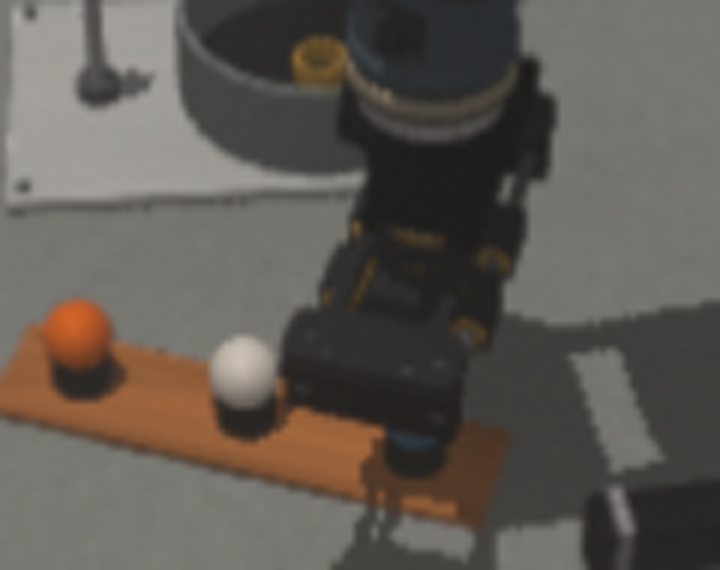

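View pics/c8.png

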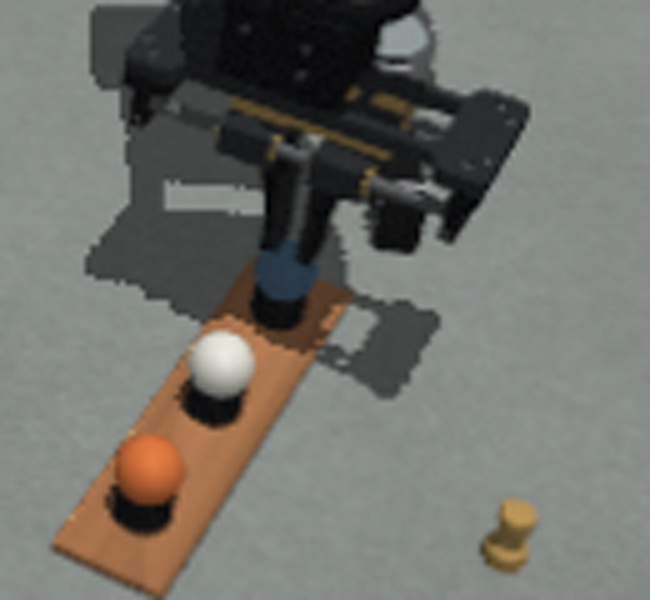

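Run:
```python
from h import *
import pickle
c=bot.get_calibration("wrist");C=(c["mtx"],c["k1"],np.array(c["hand_eye"]))
for y in (-30,3,22):
  for z in (-43,43,-17,17,-7.5,7.5): print(y,z,proj(C,[[0,y/1e3,z/1e3]]).round(0)[0])
for i in (0,2):
    s=pickle.load(open("pics/s2.pkl","rb"));p,d=load("wrist",i)
    for r in (205,215,225,232,240,250,260,270):
        for x in ([170,180,185,190,335,340,350] if i==0 else [238,243,250,262,275,285,290]):
            q=dep(C,[(x,r)],d)[0]*1e3;print((x,r),q.round(0).astype(int).tolist(),end=" ")
        print()
print(bot.read_state()["opening"],bot.read_state()["time_s"])
```

```text
-30 -43 [185. 258.]
-30 43 [336. 258.]
-30 -17 [231. 258.]
-30 17 [291. 258.]
-30 -7.5 [248. 258.]
-30 7.5 [274. 258.]
3 -43 [198. 233.]
3 43 [324. 233.]
3 -17 [236. 233.]
3 17 [286. 233.]
3 -7.5 [250. 233.]
3 7.5 [272. 233.]
22 -43 [203. 222.]
22 43 [319. 222.]
22 -17 [238. 222.]
22 17 [284. 222.]
22 -7.5 [251. 222.]
22 7.5 [271. 222.]
(170, 205) [48, 193, -125] (180, 205) [49, 195, -111] (185, 205) [48, 193, -104] (190, 205) [49, 195, -98] (335, 205) [54, 210, 105] (340, 205) [54, 209, 112] (350, 205) [54, 209, 126] 
(170, 215) [51, 164, -116] (180, 215) [52, 166, -104] (185, 215) [53, 169, -98] (190, 215) [52, 166, -91] (335, 215) [69, 209, 106] (340, 215) [69, 209, 113] (350, 215) [69, 210, 128] 
(170, 225) [54, 139, -109] (180, 225) [54, 139, -97] (185, 225) [54, 139, -91] (190, 225) [54, 140, -85] (335, 225) [85, 209, 107] (340, 225) [84, 209, 114] (350, 225) [85, 210, 129] 
(170, 232) [97, 210, -134] (180, 232) [-12, -21, -48] (185, 232) [-10, -18, -46] (190, 232) [-9, -14, -43] (335, 232) [-11, -17, 44] (340, 232) [-11, -18, 47] (350, 232) [-12, -20, 53] 
(170, 240) [-12, -32
[... 1442 characters left out ...]
-10, -28, -10] (250, 240) [-3, -12, -7] (262, 240) [-3, -13, 1] (275, 240) [-11, -28, 8] (285, 240) [-13, -33, 13] (290, 240) [-12, -31, 16] 
(238, 250) [-11, -41, -12] (243, 250) [-10, -39, -9] (250, 250) [5, -12, -7] (262, 250) [4, -13, 1] (275, 250) [-7, -33, 8] (285, 250) [-11, -40, 13] (290, 250) [-12, -42, 15] 
(238, 260) [-10, -49, -11] (243, 260) [-10, -49, -9] (250, 260) [40, 36, -9] (262, 260) [40, 35, 1] (275, 260) [-1, -34, 8] (285, 260) [-11, -51, 12] (290, 260) [-12, -53, 14] 
(238, 270) [-33, -95, -7] (243, 270) [-34, -95, -5] (250, 270) [-34, -96, -3] (262, 270) [-34, -96, 1] (275, 270) [-35, -97, 5] (285, 270) [-34, -96, 8] (290, 270) [-33, -95, 9] 
0.05260349528625462 3.975
```

The fingers closed above the ball. The wrist depth puts the real fingertips about 15 mm behind the reported TCP, not 22 mm ahead of it. The ball hasn't moved. I'll raise a little, open, check the tip position more closely, then go lower.

Request:
{"fn": "jog_arm", "kwargs": {
  "motion": [0, -10, 0, 0, 0, 0, 0, -10, 0, 0, 0, 0]
}}

```text
time_s: 4.22
position: [0.4265, 0.2826, 0.0541]
tcp_rot: [[0.994, 0.002, 0.113], [-0.113, 0.001, 0.994], [0.002, -1.0, 0.001]]
force: [-0.1, -0.0, 0.4]
opening: 0.007
```

Request:
{"fn": "jog_arm", "kwargs": {
  "motion": [0, 0, 0, 0, 0, 0, 0, 0, 0, 0, 0, 0, 0, 0, 0, 0, 0, 0, 0, 0, 0, 0, 0, 0, 0, 0, 0, 0, 0, 0, 0, 0, 0, 0, 0, 0],
  "gripper": 1
}}

```text
time_s: 4.97
position: [0.4259, 0.2823, 0.0533]
tcp_rot: [[0.994, -0.0, 0.113], [-0.113, -0.0, 0.994], [-0.0, -1.0, -0.0]]
force: [0.0, 0.3, -1.0]
opening: 0.606
```

```bash
python3 cap.py 3 wrist scene
python3 - <<'E'
from h import *
import pickle
c=bot.get_calibration("wrist");C=(c["mtx"],c["k1"],np.array(c["hand_eye"]))
p,d=load("wrist",3)
g=np.array([(x,y) for y in range(215,270) for x in range(150,375)])
q=dep(C,g,d)*1e3
m=(np.abs(q[:,2])<70)&(np.abs(q[:,2])>38)&(q[:,1]<20)&(q[:,1]>-60)
for sg in (-1,1):
    a=q[m&(np.sign(q[:,2])==sg)];g2=g[m&(np.sign(q[:,2])==sg)];o=np.argsort(-a[:,1])[:12];print(np.c_[g2[o],a[o].round(1)].tolist())
    print("x range",np.percentile(a[:,0],[1,50,99]))
s=pickle.load(open("pics/s3.pkl","rb"));W=cam("wrist",s)
hsv=cv2.cvtColor(p,cv2.COLOR_RGB2HSV).astype(int)
cv2.imwrite("pics/c9.png",p[...,::-1])
E
```

```text
4.975 [0.4259 0.2823 0.0533] [[0.9936, -0.0001, 0.1132], [-0.1132, -0.0, 0.9936], [-0.0001, -1.0, -0.0]] [ 21.   36.1 105.7  -0.   38.2 -62.5] [ 0.02  0.29 -0.99] 0.605886108201686
[[181.0, 261.0, -11.6, -52.8, -38.4], [180.0, 262.0, -11.9, -54.2, -38.5], [179.0, 263.0, -11.8, -55.0, -38.8], [179.0, 264.0, -11.3, -55.0, -38.8], [180.0, 263.0, -12.1, -55.5, -38.1], [178.0, 264.0, -11.9, -56.2, -38.9], [177.0, 265.0, -11.6, -56.5, -39.3], [179.0, 265.0, -11.6, -56.5, -38.4], [178.0, 265.0, -11.7, -56.7, -38.8], [177.0, 266.0, -11.6, -57.3, -39.1], [178.0, 266.0, -11.7, -57.5, -38.6], [179.0, 266.0, -11.8, -57.8, -38.0]]
x range [-12.08444586 -11.74960614 -11.31734344]
[[336.0, 253.0, -11.9, -45.4, 38.1], [337.0, 254.0, -11.9, -46.4, 38.4], [338.0, 255.0, -12.3, -48.1, 38.4], [338.0, 256.0, -12.2, -49.0, 38.2], [339.0, 257.0, -12.2, -49.9, 38.5], [340.0, 258.0, -12.4, -51.2, 38.6], [339.0, 260.0, -11.4, -51.4, 38.2], [339.0, 258.0, -12.5, -51.4, 38.0], [341.0, 260.0, -11.5, -51.5, 39.1], [340.0, 260.0, -11.5, -51.5, 38.6], [339.0, 259.0, -12.1, -51.6, 38.0], [340.0, 259.0, -12.1, -51.6, 38.5]]
x range [-12.67632128 -11.92348253 -11.2860611 ]
```

View pics/c9.png

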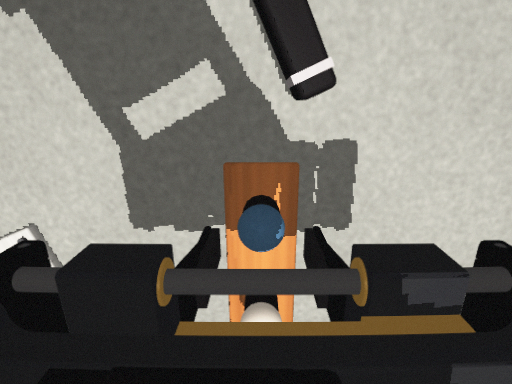

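Run:
```python
from h import *
import pickle
c=bot.get_calibration("wrist");C=(c["mtx"],c["k1"],np.array(c["hand_eye"]))
p,d=load("wrist",3)
g=np.array([(x,y) for y in range(215,270) for x in range(150,375)])
q=dep(C,g,d)*1e3
m=(np.abs(q[:,2])<36)&(np.abs(q[:,2])>20)&(q[:,1]<20)&(q[:,1]>-60)
for sg in (-1,1):
    a=q[m&(np.sign(q[:,2])==sg)];o=np.argsort(-a[:,1])[:10];print(a[o].round(1).tolist(),"x",np.percentile(a[:,0],[1,99]),"zmin",np.abs(a[:,2]).min())
s=pickle.load(open("pics/s3.pkl","rb"));W=cam("wrist",s)
hsv=cv2.cvtColor(p,cv2.COLOR_RGB2HSV).astype(int)
m=(hsv[...,0]>90)&(hsv[...,0]<125)&(hsv[...,1]>90);m[:195]=0;m[255:]=0;m[:,:232]=0;m[:,290:]=0
ys,xs=np.nonzero(m);cc,r=cv2.minEnclosingCircle(np.c_[xs,ys].astype(np.float32));print(cc,r)
X=onz(W,[cc],.04)[0];print(X,s["tcp_rot"].T@(X-s["position"])*1e3)
```

```text
[[-10.3, -11.5, -26.6], [-10.4, -11.8, -27.8], [-10.5, -11.8, -28.4], [-10.6, -12.0, -28.9], [6.0, -12.1, -25.9], [-11.9, -12.2, -33.8], [-12.0, -12.2, -32.5], [-10.7, -12.3, -30.1], [-10.7, -12.4, -29.5], [-10.7, -12.4, -27.0]] x [-12.62261232   6.93076437] zmin 25.66634509013066
[[-10.3, -11.2, 28.0], [-10.5, -11.7, 30.4], [-10.6, -11.8, 29.7], [6.0, -11.9, 26.8], [-10.6, -12.0, 28.5], [-7.9, -12.0, 26.7], [-7.3, -12.1, 26.8], [-10.7, -12.2, 30.9], [7.3, -12.2, 26.8], [-5.4, -12.3, 26.8]] x [-12.66008556   6.82434953] zmin 26.50474423271691
(261.0, 223.5272674560547) 27.545534133911133
[0.42323532 0.28257956 0.04      ] [-2.64416117 13.31463827  0.01502783]
```

Request:
{"fn": "jog_arm", "kwargs": {
  "motion": [0, 0, 0, 0, 0, 0, 0, 10, 0, 0, 0, 0, 0, 25, 0, 0, 0, 0, 0, 38, 0, 0, 0, 0, 0, 44, 0, 0, 0, 0, 0, 44, 0, 0, 0, 0, 0, 44, 0, 0, 0, 0]
}}

```text
time_s: 5.95
position: [0.4261, 0.2824, 0.0095]
tcp_rot: [[0.994, 0.0, 0.113], [-0.113, 0.0, 0.994], [0.0, -1.0, 0.0]]
force: [0.3, 0.2, 0.5]
opening: 0.999
```

Request:
{"fn": "jog_arm", "kwargs": {
  "motion": [0, 0, 0, 0, 0, 0, 0, 0, 0, 0, 0, 0, 0, 0, 0, 0, 0, 0, 0, 0, 0, 0, 0, 0, 0, 0, 0, 0, 0, 0, 0, 0, 0, 0, 0, 0, 0, 0, 0, 0, 0, 0, 0, 0, 0, 0, 0, 0],
  "gripper": 0.2
}}

```text
time_s: 6.95
position: [0.4257, 0.282, 0.0094]
tcp_rot: [[0.994, -0.0, 0.113], [-0.113, -0.0, 0.994], [-0.0, -1.0, -0.0]]
force: [-0.9, -0.9, 1.8]
opening: 0.371
```

```bash
python3 cap.py 4 wrist
```

```text
6.95 [0.4257 0.282  0.0094] [[0.9936, -0.0004, 0.1131], [-0.1131, -0.0003, 0.9936], [-0.0003, -1.0, -0.0004]] [ 21.   40.9 106.7  -0.   32.5 -62.5] [-0.92 -0.92  1.83] 0.37080017237143703
```

View pics/wrist4.png

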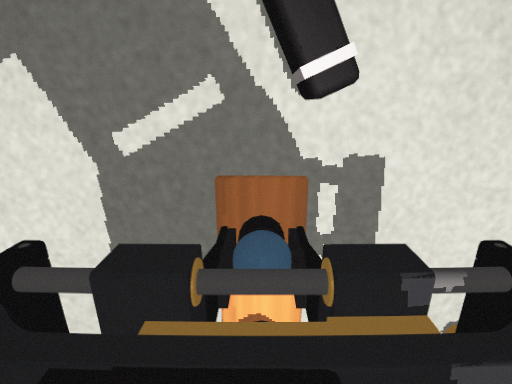

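Request:
{"fn": "jog_arm", "kwargs": {
  "motion": [0, -5, 0, 0, 0, 0, 0, -20, 0, 0, 0, 0, 0, -60, 0, 0, 0, 0, 0, -110, 0, 0, 0, 0, 0, -150, 0, 0, 0, 0, 0, -150, 0, 0, 0, 0]
}}

```text
time_s: 7.75
position: [0.4282, 0.2834, 0.1635]
tcp_rot: [[0.994, 0.008, 0.113], [-0.113, 0.003, 0.994], [0.008, -1.0, 0.004]]
force: [0.3, 0.1, -1.1]
opening: 0.374
```

```bash
python3 cap.py 5 wrist scene side;  python3 - <<'E'
from h import *
def up(n,x0,y0,w,h,name,k=6,i=5):
    p,_=load(n,i);cv2.imwrite(name,cv2.resize(p[y0:y0+h,x0:x0+w,::-1],None,fx=k,fy=k,interpolation=cv2.INTER_CUBIC))
up("scene",290,110,130,120,"pics/c10.png",5)
E
```

```text
7.75 [0.4282 0.2834 0.1635] [[0.9936, 0.0085, 0.113], [-0.113, 0.0035, 0.9936], [0.008, -1.0, 0.0044]] [ 21.   25.3 101.2   0.   53.  -62.5] [ 0.32  0.05 -1.07] 0.37423741731898647
```

View pics/wrist5.png

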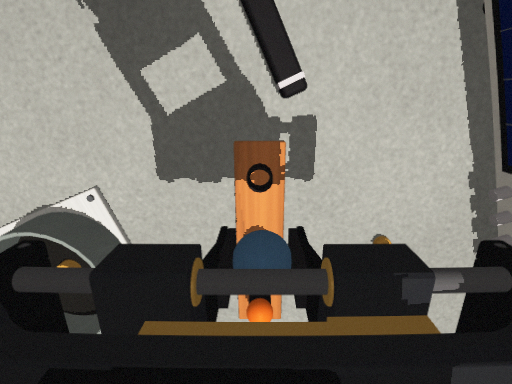

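View pics/c10.png

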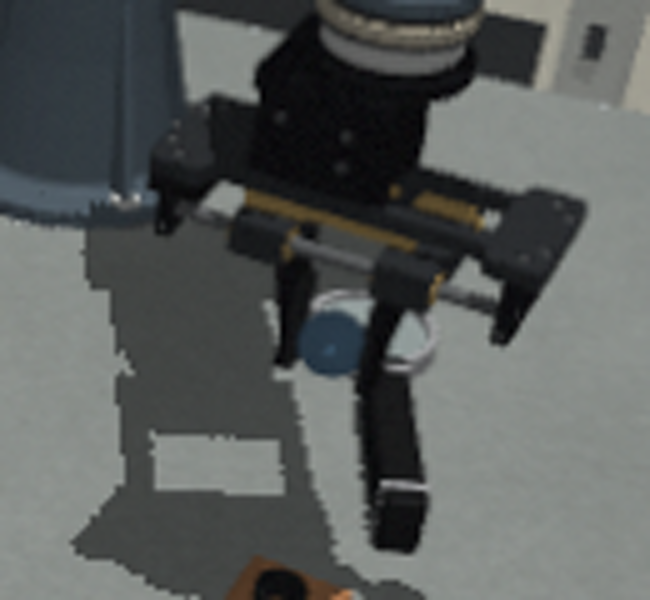

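The ball is held and the pillar is empty. Now over the well.

Request:
{"fn": "jog_arm", "kwargs": {
  "motion": [5, -20, -10, 0, -1, 0, 18, -40, -35, 0, -3, 0, 34, -40, -66, 0, -6, 0, 50, -40, -98, 0, -8, 0, 66, -40, -130, 0, -11, 0, 82, -40, -161, 0, -14, 0, 98, -40, -192, 0, -16, 0, 112, -40, -222, 0, -18, 0, 122, -40, -240, 0, -20, 0, 126, -40, -246, 0, -20.3, 0, 126, -40, -246, 0, -20.3, 0, 126, -40, -246, 0, -20.3, 0]
}}

```text
time_s: 9.4
position: [0.5224, 0.0245, 0.1988]
tcp_rot: [[0.971, -0.002, -0.239], [0.239, 0.001, 0.971], [-0.001, -1.0, 0.001]]
force: [-0.7, -0.7, -0.2]
opening: 0.371
```

```bash
python3 cap.py 6 wrist
```

```text
9.4 [0.5224 0.0245 0.1988] [[0.971, -0.0017, -0.239], [0.239, 0.0007, 0.971], [-0.0015, -1.0, 0.001]] [  -9.6   23.3   97.3    0.    59.5 -113.4] [-0.68 -0.67 -0.21] 0.371374241214308
```

View pics/wrist6.png

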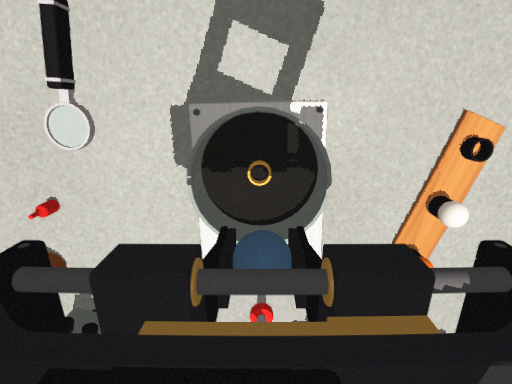

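Run:
```python
from h import *
import pickle
s=pickle.load(open("pics/s6.pkl","rb"));p,d=load("wrist",6);C=cam("wrist",s);R=s["tcp_rot"];t=s["position"]
hsv=cv2.cvtColor(p,cv2.COLOR_RGB2HSV).astype(int);H,S,V=hsv[...,0],hsv[...,1],hsv[...,2]
m=(H>14)&(H<28)&(S>100)&(V>60);m[:155]=0;m[195:]=0;m[:,:240]=0;m[:,280:]=0
ys,xs=np.nonzero(m);cc,r=cv2.minEnclosingCircle(np.c_[xs,ys].astype(np.float32));X=onz(C,[cc],.03)[0]
print("seat",cc,r,X,R.T@(X-t)*1e3)
# rim: depth points at z~.07
g=np.array([(x,y) for y in range(95,235) for x in range(175,345)]);Q=dep(C,g,d)
k=np.abs(Q[:,2]-.07)<.0025;print(k.sum(),np.percentile(Q[k,2],[5,50,95]));A=np.c_[2*Q[k,:2],np.ones(k.sum())];b=(Q[k,:2]**2).sum(1);sol=np.linalg.lstsq(A,b,rcond=None)[0];print("rim circle",sol[:2],np.sqrt(sol[2]+sol[0]**2+sol[1]**2))
# ball
m=(H>90)&(H<125)&(S>90)&(V>30);m[:225]=0;m[268:]=0;m[:,:225]=0;m[:,300:]=0
ys,xs=np.nonzero(m);print("ball px",xs.min(),xs.max(),ys.min())
Ct=(C[0],C[1],np.array(bot.get_calibration("wrist")["hand_eye"]))
for y in (-28,-31,-34,-38): print(y,proj(Ct,[[.0005,y/1e3,0]]),17*C[0][0,0]/(.954*(y+174.4)+.3*83.5))
# collar
m=((H<5)|(H>174))&(S>150)&(V>80)
for b in blob(m): print(b)
# loupe: ring (light), handle (dark)
q=dep(C,[(69,127),(56,60),(60,85),(69,105)],d);print(q)
cv2.imwrite("pics/c11.png",cv2.resize(p[0:160,20:110,::-1],None,fx=5,fy=5)[:, :])
cv2.imwrite("pics/c12.png",cv2.resize(p[215:330,200:330,::-1],None,fx=5,fy=5)[:, :])
```

```text
seat (258.6785583496094, 172.85714721679688) 13.146883010864258 [0.52046068 0.02129371 0.03      ] [ -2.38212725 168.84904929  -2.84077662]
1638 [0.06819198 0.06964428 0.07094186]
rim circle [0.52111557 0.02155391] 0.07700509780788854
ball px 232 291 230
-28 [[260.22612044 256.89607744]] 29.631144797894752
-31 [[260.20087858 259.59498666]] 30.15510185792663
-34 [[260.17475017 262.38942303]] 30.69792236867931
-38 [[260.13845169 266.27279112]] 31.452830174796254
([45.4, 208.7], 311, [28, 199, 31, 20])
([261.3, 312.0], 306, [250, 303, 23, 19])
[[ 0.52500733 -0.22539766  0.00786287]
 [ 0.44837683 -0.23261127  0.02748054]
 [ 0.47459256 -0.22648171  0.02738125]
 [ 0.49731101 -0.22499153  0.01095568]]
```

View pics/c11.png

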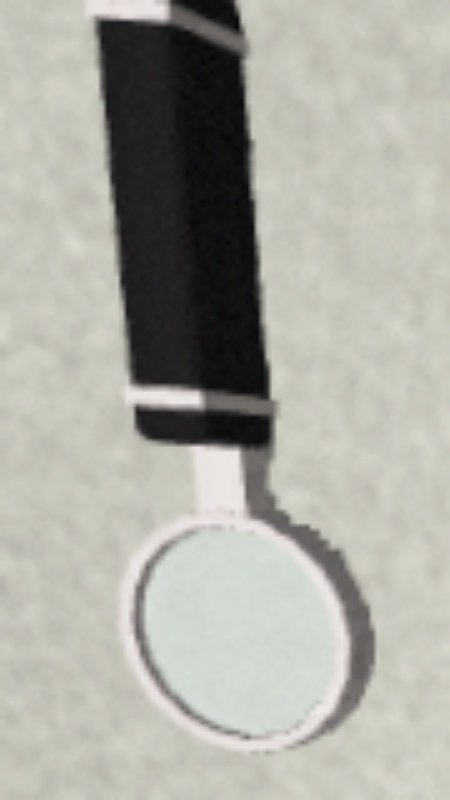

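View pics/c12.png

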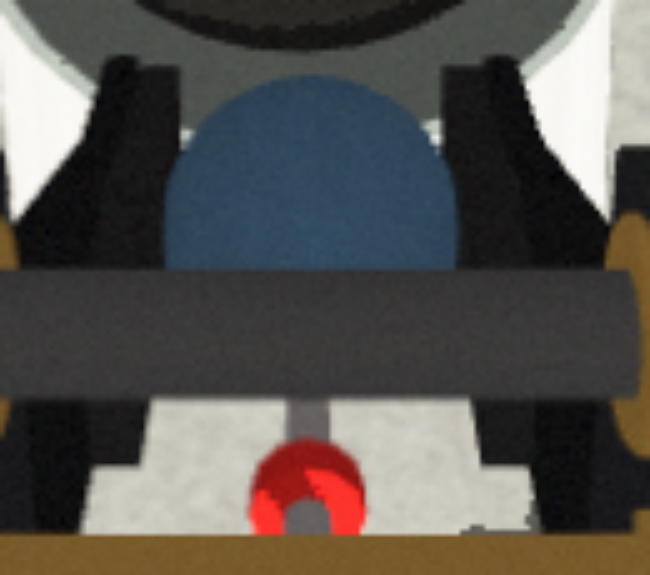

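Request:
{"fn": "jog_arm", "kwargs": {
  "motion": [-1.5, 20, -2.7, 0, 0, 0, -1.5, 50, -2.7, 0, 0, 0, -1.5, 85, -2.7, 0, 0, 0, -1.5, 120, -2.7, 0, 0, 0, -1.5, 150, -2.7, 0, 0, 0, -1.5, 168, -2.7, 0, 0, 0, -1.5, 177, -2.7, 0, 0, 0, -1.5, 179, -2.7, 0, 0, 0, -1.5, 180, -2.7, 0, 0, 0, -1.5, 180, -2.7, 0, 0, 0]
}}

```text
time_s: 10.7
position: [0.5229, 0.0206, 0.02]
tcp_rot: [[0.971, 0.001, -0.239], [0.239, -0.0, 0.971], [0.001, -1.0, -0.001]]
force: [-0.1, 0.1, -0.2]
opening: 0.372
```

```bash
python3 cap.py 7 wrist
```

```text
10.7 [0.5229 0.0206 0.02  ] [[0.9711, 0.0014, -0.2386], [0.2386, -0.0002, 0.9711], [0.0013, -1.0, -0.0006]] [ -10.    40.1  104.8    0.    35.  -113.8] [-0.05  0.11 -0.19] 0.37233950264515253
```

View pics/wrist7.png

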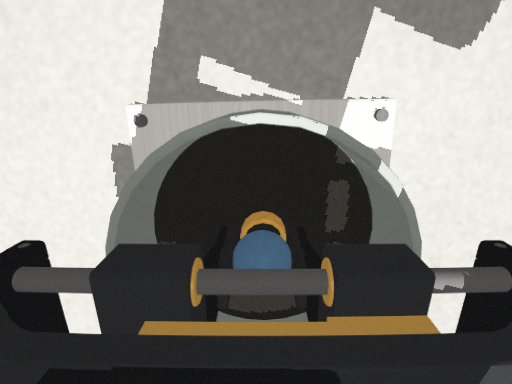

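Run:
```python
from h import *
import pickle
s=pickle.load(open("pics/s7.pkl","rb"));p,d=load("wrist",7);C=cam("wrist",s);R=s["tcp_rot"];t=s["position"]
hsv=cv2.cvtColor(p,cv2.COLOR_RGB2HSV).astype(int);H,S,V=hsv[...,0],hsv[...,1],hsv[...,2]
m=(H>14)&(H<28)&(S>100)&(V>60);m[:205]=0;m[240:]=0;m[:,:225]=0;m[:,300:]=0
ys,xs=np.nonzero(m)
e=[]
for x in range(243,287):
    c=ys[xs==x]
    if len(c): e.append((x,c.min()))
e=np.array(e,float)
e[:,1]-=.5
Q=onz(C,e,.03)
q=(Q-t)@R*1e3
# fit circle radius 15 on tool x,z
from scipy.optimize import least_squares
r=least_squares(lambda v:np.hypot(q[:,0]-v[0],q[:,2]-v[1])-15,[0,0],loss="soft_l1");print("seat in tool x,z mm",r.x,np.abs(r.fun).mean(),len(e))
g=np.array([(x,y) for y in range(100,245) for x in range(95,425)]);D=dep(C,g,d);k=np.abs(D[:,2]-.0695)<.0025
A=np.c_[2*D[k,:2],np.ones(k.sum())];sol=np.linalg.lstsq(A,(D[k,:2]**2).sum(1),rcond=None)[0]
print("rim",sol[:2],np.sqrt(sol[2]+sol[0]**2+sol[1]**2),k.sum(),R.T[[0,2]][:,:2]@(sol[:2]-t[:2])*1e3)
m=(H>90)&(H<125)&(S>90)&(V>30);m[:225]=0;m[268:]=0;m[:,:225]=0;m[:,300:]=0
ys,xs=np.nonzero(m);print("ball px",xs.min(),xs.max(),ys.min())
```

```text
seat in tool x,z mm [-6.05738944  1.45027164] 0.23161049394157002 44
rim [0.52003603 0.02148545] 0.07575112304969668 5177 [-2.58925963  1.57748997]
ball px 233 291 230
```

Run:
```python
from h import *
import pickle
s=pickle.load(open("pics/s7.pkl","rb"));p,d=load("wrist",7);C=cam("wrist",s);R=s["tcp_rot"];t=s["position"]
for r in (209,210,211,212,213,214,216,218,220,224,227): 
    X=dep(C,[(264,r)],d)[0];print(r,p[r,264].tolist(),X.round(4),((X-t)@R*1e3).round(1))
for r in (236,240,245,250,255,260):
    X=dep(C,[(262,r)],d)[0];print(r,((X-t)@R*1e3).round(1))
# sphere fit
g=np.array([(x,y) for y in range(232,266) for x in range(238,287)]);D=(dep(C,g,d)-t)@R*1e3
k=(D[:,1]>-60)&(D[:,1]<-20)&(np.abs(D[:,2])<16);D=D[k]
from scipy.optimize import least_squares
r=least_squares(lambda v:np.linalg.norm(D-v[:3],axis=1)-17,[0,-31,0],loss="soft_l1");print(r.x,np.abs(r.fun).mean(),len(D))
```

```text
209 [26, 27, 24] [0.5063 0.0189 0.0151] [-16.6   4.9   2.4]
210 [31, 30, 27] [0.5072 0.0191 0.0146] [-15.7   5.4   2.4]
211 [137, 103, 51] [0.5073 0.0191 0.0161] [-15.5   3.9   2.4]
212 [163, 120, 56] [0.5073 0.0191 0.0179] [-15.5   2.1   2.3]
213 [166, 124, 57] [0.5074 0.0192 0.0193] [-15.4   0.7   2.3]
214 [161, 120, 54] [0.5072 0.0191 0.0217] [-15.6  -1.7   2.3]
216 [159, 120, 55] [0.5076 0.0192 0.0241] [-15.2  -4.1   2.3]
218 [168, 126, 57] [0.5072 0.019  0.0284] [-15.6  -8.4   2.3]
220 [192, 143, 67] [0.5078 0.0192 0.0301] [-15.  -10.1   2.2]
224 [30, 28, 25] [0.5167 0.0215 0.0154] [-5.9  4.6  2.4]
227 [30, 30, 29] [0.5186 0.022  0.0158] [-3.8  4.2  2.4]
236 [-15.6 -33.8   1. ]
240 [-15.1 -37.5   1. ]
245 [-13.8 -40.8   1. ]
250 [-11.8 -42.4   1. ]
255 [ -9.6 -43.6   1. ]
260 [ -7.2 -44.5   1. ]
[  0.96906645 -30.18524646   0.73429488] 0.37705169499772523 1543
```

Request:
{"fn": "jog_arm", "kwargs": {
  "motion": [-1.5, 0, 0.7, 0, 0, 0, -1.5, 2, 0.7, 0, 0, 0, -1.5, 4, 0.7, 0, 0, 0, -1.5, 5.5, 0.7, 0, 0, 0, -1.5, 6.5, 0.7, 0, 0, 0, -1.5, 7, 0.7, 0, 0, 0, -1.5, 7.5, 0.7, 0, 0, 0, -1.5, 7.5, 0.7, 0, 0, 0]
}}

```text
time_s: 11.75
position: [0.5209, 0.0209, 0.0119]
tcp_rot: [[0.971, 0.0, -0.239], [0.239, -0.0, 0.971], [0.0, -1.0, -0.0]]
force: [1.0, -0.4, -1.2]
opening: 0.37
```

Request:
{"fn": "jog_arm", "kwargs": {
  "motion": [0, 0.5, 0, 0, 0, 0, 0, 1, 0, 0, 0, 0, 0, 1, 0, 0, 0, 0]
}}

```text
time_s: 12.12
position: [0.5211, 0.0209, 0.0112]
tcp_rot: [[0.971, 0.001, -0.238], [0.238, -0.0, 0.971], [0.001, -1.0, -0.0]]
force: [0.5, -0.4, 4.3]
opening: 0.375
```

Contact shows: about 4 N upward force at the expected height. I'll release with the jaws fully open (117 mm over the backs fits the 150 mm well).

Request:
{"fn": "jog_arm", "kwargs": {
  "motion": [0, 0, 0, 0, 0, 0, 0, 0, 0, 0, 0, 0, 0, 0, 0, 0, 0, 0, 0, 0, 0, 0, 0, 0, 0, 0, 0, 0, 0, 0, 0, 0, 0, 0, 0, 0, 0, 0, 0, 0, 0, 0],
  "gripper": 0.75
}}

```text
time_s: 13.0
position: [0.5208, 0.0209, 0.0108]
tcp_rot: [[0.971, -0.0, -0.238], [0.238, 0.0, 0.971], [-0.0, -1.0, 0.0]]
force: [0.6, 0.2, 0.6]
opening: 0.748
```

Request:
{"fn": "jog_arm", "kwargs": {
  "motion": [0, -10, 0, 0, 0, 0, 0, -30, 0, 0, 0, 0, 0, -70, 0, 0, 0, 0, 0, -120, 0, 0, 0, 0, 0, -170, 0, 0, 0, 0, 0, -190, 0, 0, 0, 0, 0, -190, 0, 0, 0, 0, 0, -190, 0, 0, 0, 0]
}}

```text
time_s: 14.0
position: [0.5198, 0.0211, 0.2002]
tcp_rot: [[0.971, -0.002, -0.239], [0.239, 0.0, 0.971], [-0.002, -1.0, 0.001]]
force: [0.2, 0.0, -0.4]
opening: 0.748
```

```bash
python3 cap.py 8 wrist scene side
```

```text
14.0 [0.5198 0.0211 0.2002] [[0.9711, -0.0017, -0.2385], [0.2385, 0.0003, 0.9711], [-0.0016, -1.0, 0.0007]] [ -10.    23.    97.6   -0.    59.5 -113.8] [ 0.24  0.01 -0.38] 0.748108137204609
```

View pics/wrist8.png

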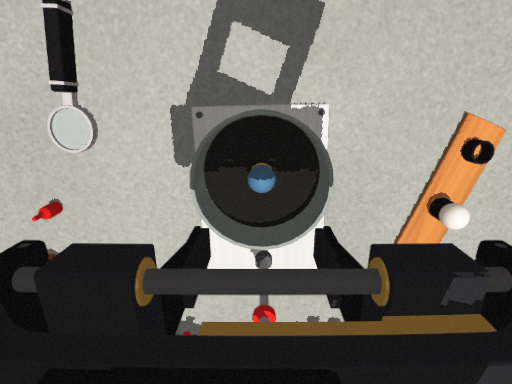

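The ball is seated, at (262,179). Next: loupe pose, ball position and collar height.

Run:
```python
from h import *
import pickle
from scipy.optimize import least_squares
s=pickle.load(open("pics/s8.pkl","rb"));p,d=load("wrist",8);C=cam("wrist",s)
hsv=cv2.cvtColor(p,cv2.COLOR_RGB2HSV).astype(int);H,S,V=hsv[...,0],hsv[...,1],hsv[...,2]
yy,xx=np.mgrid[0:384,0:512]
def P(m): ys,xs=np.nonzero(m);g=np.c_[xs,ys];return g,dep(C,g,d)
g,Q=P((H>95)&(H<120)&(S>90)&(xx>240)&(xx<285)&(yy>160)&(yy<200))
r=least_squares(lambda v:np.linalg.norm(Q-v[:3],axis=1)-.017,[.521,.021,.042],loss="soft_l1",f_scale=.001);print("ball",r.x,np.abs(r.fun).mean(),len(Q))
g,Q=P((xx>40)&(xx<105)&(yy>98)&(yy<160)&(V>195)&(S<25)); k=(Q[:,2]>.009)&(Q[:,2]<.016);Q=Q[k];print("ring z",np.median(Q[:,2]),len(Q))
g,Q=P((xx>40)&(xx<105)&(yy>98)&(yy<160))
k=(Q[:,2]>.0045)&(Q[:,2]<.016);Q=Q[k];hull=cv2.convexHull(Q[:,:2].astype(np.float32)*1000)
print("hull circ",cv2.minEnclosingCircle(hull))
g,Q=P((xx>30)&(xx<95)&(yy<95)&(V<60));k=(Q[:,2]>.0262)&(Q[:,2]<.031);Q=Q[k];m=Q.mean(0);u,sv,vt=np.linalg.svd(Q[:,:2]-m[:2]);print("handle top",m,len(Q),vt[0],np.degrees(np.arctan2(vt[0][1],vt[0][0]))%180, sv)
e=Q[:,:2]-m[:2];print("width",np.percentile(e@vt[1],[2,98]),np.percentile(e@vt[0],[0,100]))
# collar
for n in ("scene","side"):
    p2,d2=load(n,8);C2=cam(n);h2=cv2.cvtColor(p2,cv2.COLOR_RGB2HSV).astype(int)
    mm=((h2[...,0]<5)|(h2[...,0]>174))&(h2[...,1]>150)&(h2[...,2]>60);print(n,blob(mm))
```

```text
ball [0.52166743 0.02164276 0.04145299] 0.002135902331885 616
ring z 0.011522233078339744 518
hull circ ((520.4844360351562, -225.98863220214844), 33.60160446166992)
handle top [ 0.43081729 -0.24041742  0.02794196] 1138 [0.98649538 0.16378908] 9.426896930775536 [0.86069932 0.16137593]
width [-0.00826544  0.00793293] [-0.04611252  0.04865634]
scene [([445.0, 64.3], 39, [442, 57, 7, 16]), ([141.6, 218.9], 56, [139, 211, 7, 14]), ([233.7, 222.0], 54, [229, 218, 10, 9])]
side [([226.0, 165.3], 19, [225, 162, 3, 7]), ([203.4, 187.1], 17, [201, 185, 6, 5]), ([171.2, 190.1], 12, [169, 189, 5, 3]), ([153.7, 270.9], 18, [151, 269, 6, 4])]
```

View pics/scene8.png

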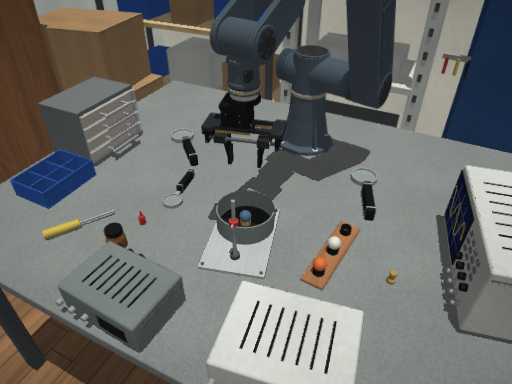

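View pics/side8.png

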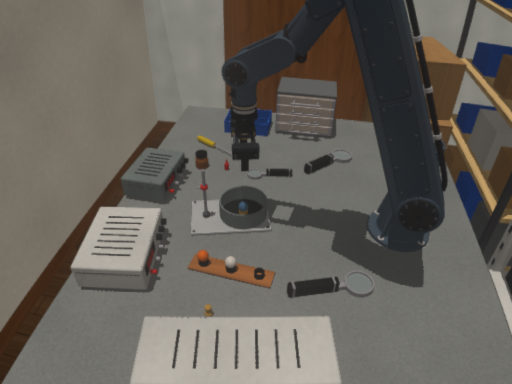

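Request:
{"fn": "jog_arm", "kwargs": {
  "motion": [-8, 0, -13, 0, 0, 0, -28, 0, -45, 0, 1, 0, -50, 0, -80, 0, 2, 0, -73, 0, -116, 0, 3, 0, -95, 0, -152, 0, 4, 0, -118, 0, -188, 0, 4.4, 0, -136, 0, -217, 0, 4.4, 0, -143, 0, -229, 0, 4.4, 0, -146, 0, -232.5, 0, 4.4, 0, -146, 0, -232.5, 0, 4.4, 0, -146, 0, -232.5, 0, 4.4, 0],
  "gripper": 0.6
}}

```text
time_s: 15.52
position: [0.4346, -0.2385, 0.2008]
tcp_rot: [[0.986, -0.0, -0.165], [0.165, 0.001, 0.986], [-0.0, -1.0, 0.001]]
force: [0.2, 0.2, 0.6]
opening: 0.601
```

```bash
python3 cap.py 9 wrist scene side
```

```text
15.525 [ 0.4346 -0.2385  0.2008] [[0.9863, -0.0002, -0.1647], [0.1647, 0.0006, 0.9863], [-0.0001, -1.0, 0.0006]] [ -41.7   21.1  100.9    0.    58.  -141.2] [0.19 0.25 0.58] 0.6006201128135191
```

View pics/wrist9.png

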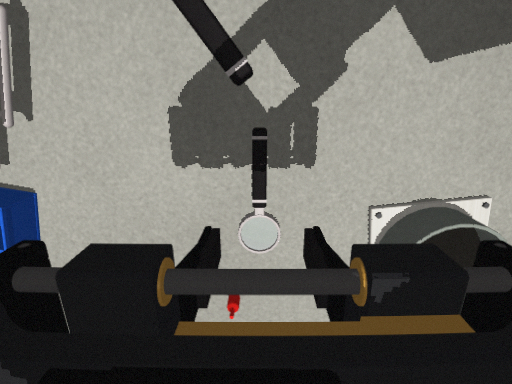

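Run:
```python
from h import *
import pickle
s=pickle.load(open("pics/s9.pkl","rb"));p,d=load("wrist",9);C=cam("wrist",s);R=s["tcp_rot"];t=s["position"]
hsv=cv2.cvtColor(p,cv2.COLOR_RGB2HSV).astype(int);H,S,V=hsv[...,0],hsv[...,1],hsv[...,2]
yy,xx=np.mgrid[0:384,0:512]
def P(m): ys,xs=np.nonzero(m);g=np.c_[xs,ys];return g,(dep(C,g,d)-t)@R*1e3
box=(xx>235)&(xx<285)&(yy>120)&(yy<212)
g,q=P(box);k=(q[:,1]<200.8-25)&(q[:,1]>200.8-32);q=q[k];print("handle top h",200.8-np.median(q[:,1]),"x",np.percentile(q[:,0],[0,1,99,100]),"z",np.percentile(q[:,2],[2,50,98]))
f=np.polyfit(q[:,0],q[:,2],1);print("slope deg",np.degrees(np.arctan(f[0])),"z at x=0",f[1])
g,q=P((xx>230)&(xx<290)&(yy>205)&(yy<258));k=(q[:,1]<200.8-9.5)&(q[:,1]>200.8-15);q=q[k]
print("ring", np.percentile(q[:,0],[1,99]),np.percentile(q[:,2],[1,99]),200.8-np.median(q[:,1]))
g,q2=P((xx>230)&(xx<290)&(yy>205)&(yy<258)); k=(q2[:,1]<200.8-4.5)&(q2[:,1]>150); print(cv2.minEnclosingCircle(q2[k][:,[0,2]].astype(np.float32)))
for n in ("scene","side"):
    p2,d2=load(n,9);cv2.imwrite(f"pics/col_{n}.png",cv2.resize((p2[160:270,190:290] if n=="scene" else p2[155:245,180:280])[...,::-1],None,fx=6,fy=6,interpolation=cv2.INTER_CUBIC))
```

```text
handle top h 27.71726949816403 x [-54.76912198 -53.74358764  42.35482877  44.20733422] z [-11.39263102  -2.57578883   5.89363169]
slope deg -0.5507349871058248 z at x=0 -2.9615207157196566
ring [ 51.30094662 118.6406029 ] [-31.94259055  25.12719652] 11.627005755622605
((80.5999755859375, -2.0690712928771973), 38.905757904052734)
```

View pics/col_scene.png

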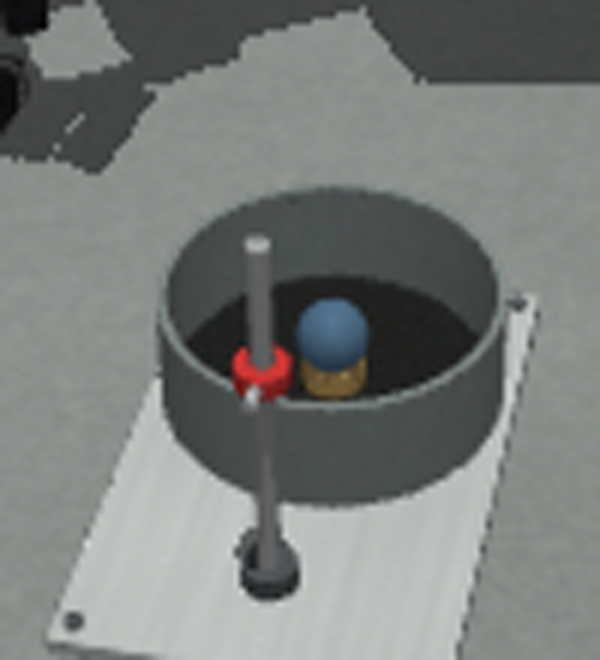

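View pics/col_side.png

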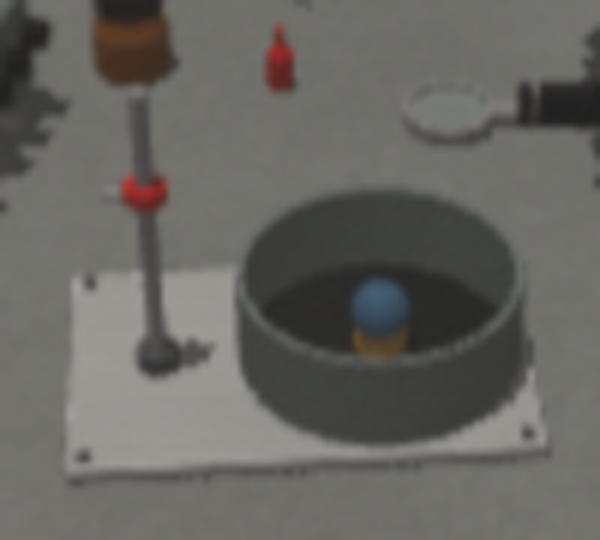

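Request:
{"fn": "jog_arm", "kwargs": {
  "motion": [0, 30, -3, 0, 0.5, 0, 0, 70, -3, 0, 0.5, 0, 0, 115, -3, 0, 0.5, 0, 0, 155, -3, 0, 0.5, 0, 0, 185, -3, 0, 0.5, 0, 0, 198, -3, 0, 0.5, 0, 0, 203, -3, 0, 0.5, 0, 0, 205, -3, 0, 0.5, 0, 0, 206, -3, 0, 0.5, 0, 0, 206, -3, 0, 0.5, 0]
}}

```text
time_s: 16.92
position: [0.4353, -0.243, -0.0045]
tcp_rot: [[0.988, 0.001, -0.155], [0.155, -0.001, 0.988], [0.001, -1.0, -0.001]]
force: [0.4, 0.2, 0.1]
opening: 0.602
```

```bash
python3 cap.py 10 wrist
```

```text
16.925 [ 0.4353 -0.243  -0.0045] [[0.988, 0.001, -0.1547], [0.1547, -0.0009, 0.988], [0.0009, -1.0, -0.0011]] [ -42.    42.1  108.7   -0.    29.1 -140.9] [0.41 0.16 0.06] 0.6016232062655777
```

View pics/wrist10.png

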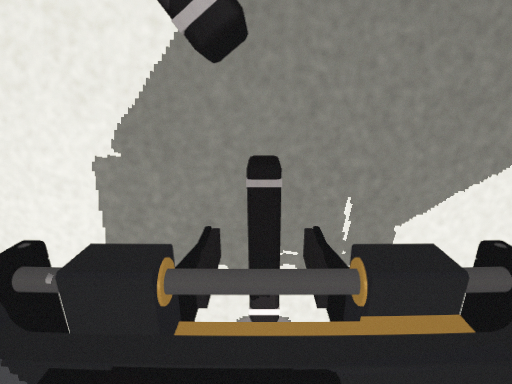

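Request:
{"fn": "jog_arm", "kwargs": {
  "motion": [0, 0.5, 0.5, 0, 0, 0, 0, 0.5, 0.5, 0, 0, 0, 0, 0.5, 0.5, 0, 0, 0, 0, 0.5, 0.5, 0, 0, 0, 0, 0.5, 0.5, 0, 0, 0, 0, 0.5, 0.5, 0, 0, 0, 0, 0.5, 0.5, 0, 0, 0],
  "gripper": 0
}}

```text
time_s: 17.85
position: [0.4348, -0.2421, -0.0057]
tcp_rot: [[0.988, -0.0, -0.155], [0.155, 0.0, 0.988], [-0.0, -1.0, 0.0]]
force: [0.8, 0.4, 0.0]
opening: 0.202
```

Request:
{"fn": "jog_arm", "kwargs": {
  "motion": [0, -3, 0, 0, 0, 0, 0, -15, 0, 0, 0, 0, 0, -40, 0, 0, 0, 0, 0, -80, 0, 0, 0, 0, 0, -120, 0, 0, 0, 0, 0, -145, 0, 0, 0, 0, 0, -150, 0, 0, 0, 0, 0, -150, 0, 0, 0, 0]
}}

```text
time_s: 18.85
position: [0.4346, -0.2419, 0.1444]
tcp_rot: [[0.988, -0.0, -0.155], [0.155, 0.0, 0.988], [-0.0, -1.0, 0.0]]
force: [0.6, 0.4, -2.4]
opening: 0.206
```

```bash
python3 cap.py 11 wrist side scene
```

```text
18.85 [ 0.4346 -0.2419  0.1444] [[0.988, -0.0001, -0.1547], [0.1547, 0.0001, 0.988], [-0.0, -1.0, 0.0001]] [ -42.    26.2  104.     0.    49.8 -140.9] [ 0.6   0.36 -2.41] 0.2061766926788924
```

View pics/wrist11.png

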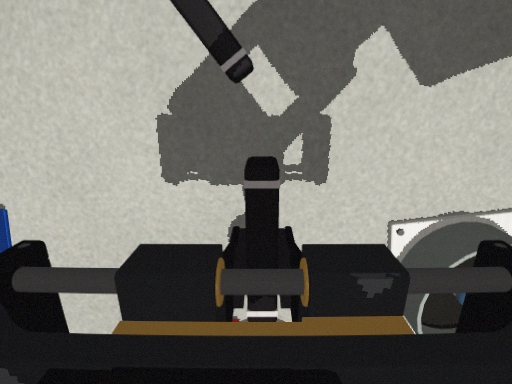

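View pics/side11.png

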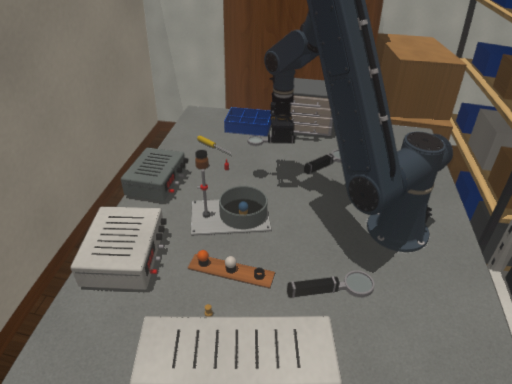

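Grip is solid (opening 0.206, about 18 mm; force −2.4 N). Now I'll check collar height and loupe level.

Run:
```python
from h import *
import pickle
# wrist0 : state at t=0
S={"position":np.array([6.24245324e-01,1.60796323e-04,2.09369813e-01]),"tcp_rot":np.array([[2.0e-05,-2.118e-03,.99999776],[-.99999994,3.5446e-04,2.08e-05],[-3.545e-04,-.9999977,-2.118e-03]])}
p,d=load("wrist",0);C=cam("wrist",S)
yy,xx=np.mgrid[0:384,0:512]
hsv=cv2.cvtColor(p,cv2.COLOR_RGB2HSV).astype(int)
m=((hsv[...,0]<5)|(hsv[...,0]>174))&(hsv[...,1]>150)&(hsv[...,2]>80)&(xx>260)&(xx<305)&(yy>115)&(yy<160)
ys,xs=np.nonzero(m);Q=dep(C,np.c_[xs,ys],d);print("collar z pct",np.percentile(Q[:,2],[1,10,30,50,70,90,99]).round(4))
h,e=np.histogram(Q[:,2],bins=np.arange(.11,.19,.002));print(dict(zip(e.round(3),h)))
m2=(xx>280)&(xx<300)&(yy>138)&(yy<160);ys,xs=np.nonzero(m2);P=dep(C,np.c_[xs,ys],d);k=P[:,2]>.18;print("post top",np.percentile(P[k,2],[5,50,95]),P[k].mean(0),k.sum())
k=Q[:,2]>np.percentile(Q[:,2],60);print("collar top xy",Q[k].mean(0))
# post/collar in scene, side
for n,top,col in (("scene",(233.0,200.5),(233.8,222.3)),("side",(203,170),(204.0,187.3))):
    Cn=cam(n)
    for i in (9,):
        pp,dd=load(n,i)
        print(n,dep(Cn,[top,col],dd).round(4).tolist())
    A=proj(Cn,[[.643,.0525,z] for z in (.01,.12,.13,.14,.15,.195)]);print(A.round(1).tolist())
# loupe level
s=pickle.load(open("pics/s11.pkl","rb"));p,d=load("wrist",11)
Ct=(C[0],C[1],np.array(bot.get_calibration("wrist")["hand_eye"]))
g=np.array([(x,y) for y in range(158,235) for x in range(250,274)]);q=dep(Ct,g,d)*1e3
k=(q[:,1]<-20)&(q[:,1]>-45);q=q[k];print("top: y vs x",[(int(a),np.median(q[(q[:,0]>a)&(q[:,0]<a+5),1]).round(2)) for a in range(-60,-10,5) if ((q[:,0]>a)&(q[:,0]<a+5)).any()],"xmin",q[:,0].min(),"z",np.percentile(q[:,2],[2,98]))
g=np.array([(x,y) for y in range(290,330) for x in range(235,290)]);q=dep(Ct,g,d)*1e3;k=(q[:,1]<0)&(q[:,1]>-40)&(q[:,0]>20);print("front pts",k.sum(),[(int(a),np.median(q[k][(q[k][:,0]>a)&(q[k][:,0]<a+4),1]).round(1)) for a in range(20,90,4) if ((q[k][:,0]>a)&(q[k][:,0]<a+4)).any()])
```

```text
collar z pct [0.1316 0.1339 0.1345 0.1348 0.1353 0.1359 0.1643]
{np.float64(0.11): np.int64(0), np.float64(0.112): np.int64(0), np.float64(0.114): np.int64(0), np.float64(0.116): np.int64(0), np.float64(0.118): np.int64(0), np.float64(0.12): np.int64(0), np.float64(0.122): np.int64(0), np.float64(0.124): np.int64(0), np.float64(0.126): np.int64(0), np.float64(0.128): np.int64(1), np.float64(0.13): np.int64(4), np.float64(0.132): np.int64(45), np.float64(0.134): np.int64(302), np.float64(0.136): np.int64(14), np.float64(0.138): np.int64(0), np.float64(0.14): np.int64(0), np.float64(0.142): np.int64(1), np.float64(0.144): np.int64(1), np.float64(0.146): np.int64(0), np.float64(0.148): np.int64(0), np.float64(0.15): np.int64(0), np.float64(0.152): np.int64(0), np.float64(0.154): np.int64(0), np.float64(0.156): np.int64(0), np.float64(0.158): np.int64(1), np.float64(0.16): np.int64(0), np.float64(0.162): np.int64(0), np.float64(0.164): np.int64(0), np.float64(0.166): np.int64(0), np.float64(0.168): np.int64(0), np.float64(0.17): np.int64(0), np.float64(0.172): np.int64(0), np.float64(0.1
[... 443 characters left out ...]
0.5], [233.2, 217.3], [233.0, 214.1], [232.4, 199.1]]
side [[0.641, 0.0532, 0.1912], [0.6371, 0.068, 0.136]]
[[205.9, 214.5], [203.8, 188.3], [203.6, 185.8], [203.4, 183.2], [203.2, 180.7], [202.3, 168.8]]
top: y vs x [(-55, np.float64(-32.58)), (-50, np.float64(-33.77)), (-45, np.float64(-33.84)), (-40, np.float64(-33.75)), (-35, np.float64(-33.66)), (-30, np.float64(-33.67)), (-25, np.float64(-33.56)), (-20, np.float64(-33.67))] xmin -54.906130998909454 z [-5.35627029  6.56617555]
front pts 850 [(20, np.float64(-33.8)), (24, np.float64(-33.4)), (28, np.float64(-33.4)), (32, np.float64(-33.7)), (36, np.float64(-33.5)), (40, np.float64(-33.2)), (60, np.float64(-8.0)), (64, np.float64(-6.5))]
```

Collar centre is about 0.130 m: its top face reads 0.135, and the post top reads 0.1946 against the known 0.195. The loupe is level. Carry it over the well at the current height, then lower.

Request:
{"fn": "jog_arm", "kwargs": {
  "motion": [1, 0, 6, 0, 0, 0, 3, 0, 20, 0, 0, 0, 6, 0, 40, 0, 0, 0, 10, 0, 65, 0, 0, 0, 14, 0, 92, 0, 0, 0, 18, 0, 120, 0, 0, 0, 22, 0, 148, 0, 0, 0, 26, 0, 175, 0, 0, 0, 30, 0, 200, 0, 0, 0, 33, 0, 221, 0, 0, 0, 35, 0, 236, 0, 0, 0, 36.5, 3, 244, 0, 0, 0, 37, 9, 246.5, 0, 0, 0, 37, 16, 246.5, 0, 0, 0, 37, 22, 246.5, 0, 0, 0, 37, 25, 246.5, 0, 0, 0, 37, 26, 246.5, 0, 0, 0, 37, 26, 246.5, 0, 0, 0, 37, 26, 246.5, 0, 0, 0, 37, 26, 246.5, 0, 0, 0]
}}

```text
time_s: 21.5
position: [0.4334, 0.0071, 0.1185]
tcp_rot: [[0.988, 0.0, -0.155], [0.155, -0.0, 0.988], [0.0, -1.0, -0.0]]
force: [0.8, 0.4, -1.3]
opening: 0.205
```

```bash
python3 cap.py 12 wrist side scene
python3 - <<'E'
from h import *
a=[]
for n,b in(("scene",(170,150,150,110)),("side",(170,120,130,120))):
    p,_=load(n,12);x,y,w,h=b;cv2.imwrite(f"pics/f_{n}.png",cv2.resize(p[y:y+h,x:x+w,::-1],None,fx=5,fy=5,interpolation=cv2.INTER_CUBIC))
E
```

```text
21.5 [0.4334 0.0071 0.1185] [[0.988, 0.0004, -0.1548], [0.1548, -0.0001, 0.988], [0.0004, -1.0, -0.0002]] [ -13.9   25.   114.1   -0.    40.9 -112.8] [ 0.81  0.41 -1.33] 0.20458486358827424
```

View pics/wrist12.png

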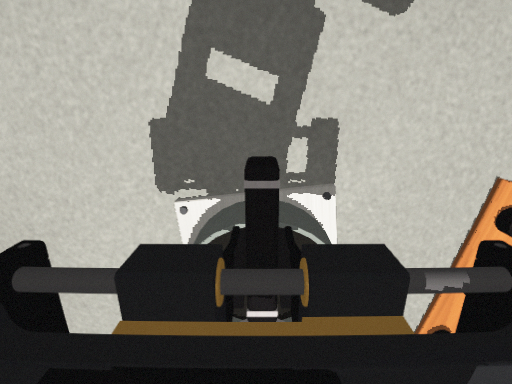

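View pics/f_scene.png

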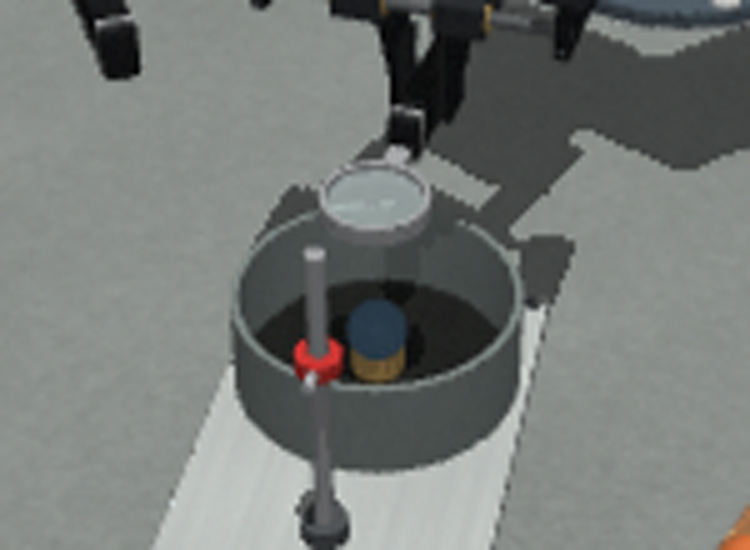

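View pics/f_side.png

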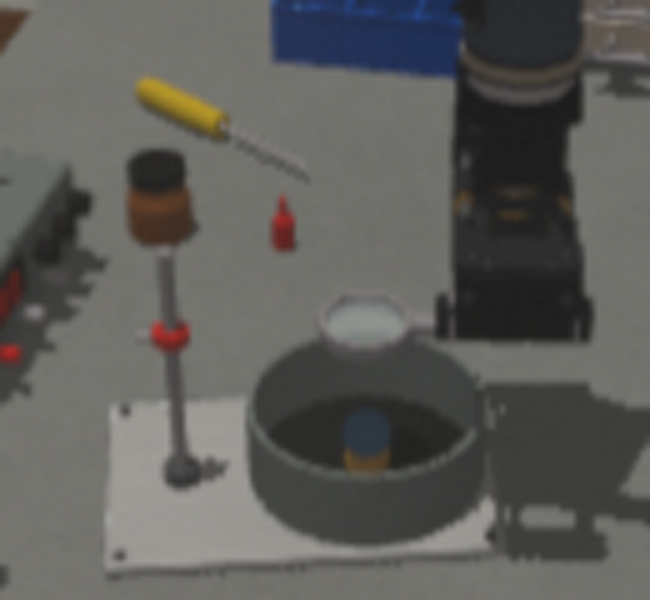

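Run:
```python
from h import *
A=cam("scene");B=cam("side")
p,d=load("scene",12);p2,d2=load("side",12)
def ell(p,d,C,box,zr):
    x0,y0,x1,y1=box;g=np.array([(x,y) for y in range(y0,y1) for x in range(x0,x1)]);Q=dep(C,g,d)
    k=(Q[:,2]>zr[0])&(Q[:,2]<zr[1]);print(k.sum(),np.percentile(Q[k,2],[5,50,95]),cv2.minEnclosingCircle(Q[k][:,:2].astype(np.float32)*1000));return Q[k]
ell(p,d,A,(230,178,262,202),(.115,.15));ell(p2,d2,B,(230,175,255,194),(.115,.15))
for n,a,b in (("lens",(245.2,189.8),(243,185)),("ball",(245.5,216),(243.4,207)),("collar",(233.7,222),(204,187.2))):
    print(n,tri([(A,a),(B,b)]))
s=bot.read_state();print(s["time_s"],np.abs(s["qvel"]).max(),s["position"])
```

```text
357 [0.12537488 0.13076009 0.13507592] ((509.5653991699219, 19.734012603759766), 46.448020935058594)
222 [0.12651043 0.1319879  0.13667634] ((519.9754028320312, 20.62454605102539), 34.5189094543457)
lens (array([0.5212075 , 0.02107214, 0.12704387]), [8.986532472727729e-05, 8.986532472737999e-05])
ball (array([0.52024155, 0.02019246, 0.03484025]), [0.00012062752709562287, 0.00012062752709573347])
collar (array([0.64205913, 0.05284913, 0.12461897]), [9.545724572221417e-05, 9.545724572230927e-05])
21.65 0.14098959227946734 [0.43335059 0.00712876 0.11846045]
```

Request:
{"fn": "jog_arm", "kwargs": {
  "motion": [-0.5, 0, -0.3, 0, 0, 0, -0.5, 0, -0.3, 0, 0, 0, -0.5, 0, -0.3, 0, 0, 0, -0.5, 0, -0.3, 0, 0, 0, -0.5, 0, -0.3, 0, 0, 0, -0.5, 0, -0.3, 0, 0, 0]
}}

```text
time_s: 22.4
position: [0.4329, 0.0067, 0.1183]
tcp_rot: [[0.988, -0.0, -0.155], [0.155, 0.0, 0.988], [-0.0, -1.0, 0.0]]
force: [-0.1, -0.5, -1.1]
opening: 0.203
```

Run:
```python
from rig import bot
s=bot.read_state();print(s["time_s"],s["position"],s["qvel"].round(2),s["force"],s["opening"])
print(bot.hand_in())
```

```text
22.4 [0.43285863 0.00673932 0.11833286] [ 0.01 -0.03  0.02  0.01 -0.   -0.08] [-0.12669633 -0.46388236 -1.1438066 ] 0.2026676140327474
the job is handed in; nothing more can be done
None
```

The blue sphere is on the brass seat, released after contact at about 4 N. I then gripped the smallest loupe (60 mm ring) by its handle and handed in at 22.4 s with it held level above the sphere; no verdict was reported.

**Last checks**
- **Height:** the lens centre is at about 0.130 m by the tool pose, and the wrist depth puts the collar centre at about 0.130 m too.
- **Centring:** the lens was about 1 mm off the sphere axis in the two outside views. I then moved it roughly half a millimetre inward and did not look again.
- **Stillness:** joint speeds were nearly zero and the grip opening was steady at 0.20.
- **Clearance:** no contact with the well or post was seen in the images. The collar, plug and other spheres appeared to be in their starting places. The connector was not in the last close views.

**What failed or disagreed**
- **First grasp:** it closed just above the ball. The fingertips lie about 12 mm behind the reported TCP, not 22 mm ahead as described. I corrected for this, and the ball had not moved.
- **Outside cameras:** they read 5–7 mm low in height. Relative to the collar, they suggested the lens might be 3–4 mm low. I trusted the tool pose and depth readings instead.

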